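Stand the spray nozzles on the inspection plate and record

ROBOT

A 6-joint arm with a two-finger parallel gripper is mounted at the origin on the work surface. World frame = base frame: x ahead of the robot, y to its left, z up, the work surface at z = 0. Lengths are in m, angles in rad, forces in N, time in s.
With the tool pointing down it reaches from about 0.425 to 0.925 m from the base axis. Payload 12.5 kg.
Tool frame: the origin (TCP) lies at the very end of the fingers, on their centre line; the grasp point (between the pads) lies 19 mm behind it; z points along the fingers, y is the line along which they close (so a half turn about z gives the same grasp; the last joint's range is limited). The gripper opens to 85 mm and grips with 20 to 120 N. Pads are 22 mm wide; open, the fingers measure 114 mm over their backs; the gripper's body (76 mm by 85 mm) begins 54 mm behind the grasp point. The pads swing forward as they close: fully open they stand 13 mm farther back than shut.
Start: joints at [1.051, 0.491, 1.559, -0, 1.092, -0.106], TCP at [0.251, 0.572, 0.194] pointing down, gripper open.
Joint ranges: [-3.1, 3.1], [-0.84, 2.19], [0.05, 2.79], [-1.13, 4.28], [0.06, 2.93], [-2.69, 2.69]. Speed limits (rad/s): [2.22, 2.22, 2.79, 3.14, 3.14, 3.14].

INTERFACE

Orientations are given as a 3x3 rotation matrix whose columns are the frame's x, y, z axes.
In Python, from station import env gives the robot as it stands. The module is installed in compiled form; this text tells all that it offers.
- The arm moves only by the tool drive_tool, never from a script. Its argument "series" is a list of rows, each a list of 2 entries, a list of its own where there are three numbers: the shift along the tool's x, y, z in units of 0.3 m (1.0 is 0.3 m), then the turn, a rotation vector about the tool's x, y, z in units of 360 degrees (1.0 is 360 degrees). In form: [[[tx, ty, tz], [rx, ry, rz]], ...]. A call has 1 to 12 rows; each row is the pose to reach, as a shift and turn from the pose commanded when the call began, along the tool's axes at that moment, turning the shorter way round; what a row does not reach only later rows make up. A row lasts 1/12 s, in which the tool goes at most 41.7 mm and 7.16 degrees, less where a joint would pass 70% of its speed; a pose out of reach is approached as far as the arm can. A call with a number of a shift or a turn outside -1 to 1 is refused whole. A call with a gripper value outside its range is refused whole. "gripper" is the gripper command: -1 is shut, 1 is fully open, values between are in proportion, set as the call begins (left out, the last holds). The fingers move at their own pace and stop on an object; "grip_force" is the grip in N (left out, the last holds). Time passes only in rows, so rows that repeat a pose let the fingers close. It gives the time, the measured TCP pose, the force, the opening and the grip force at its end, in the units of the state.
- env.read_state(): the state, without advancing time (a new reading comes with each control period).
- env.capture(name): name is "scene" or "top" or "wrist"; returns a dict with "color" (400x640x3 uint8, blue, green, red), "camera_matrix" (3x3 intrinsics, pixels), "k1" (the pictures are not rectified: a ray, as slopes to the right and down, at radius r is drawn at 1 + k1 r^2 times it, then the intrinsics apply), "R" (3x3) and "t" (3): a world point X has camera coordinates R X + t. Camera axes: x right, y down, z forward; pixel columns grow to the right and rows downward; lengths in m; the calibration is good to about 2 mm. A picture is of the moment at which its call begins. There is no depth.
- env.finish_job(): hands the job in; it is judged then, once.
The state is a dict: "time_s": time; "joints": joint angles; "qd": joint speeds; "tau": joint torques, N m; "tool_pos": TCP position; "tcp_rot": TCP orientation; "wrist_force": force on the tool from outside, world axes, zero at the start; "torque": the same for the moment, N m; "width": finger opening in m; "gripper_force": force on a finger pad.
Only numpy, scipy, OpenCV 4.12 (cv2) and the standard library are available. Lean on these libraries where they do the work, as an engineer would, in place of code of your own. Each camera call takes 0.05 s, during which the arm holds its last target. There are 200 camera calls.

TASK

Clear the setting standard off the stone inspection plate and stand it upright in its black tray; then take every spray nozzle from the cork rack and stand it upright on its foot on the plate, the whole foot on the stone, gripping the nozzles lightly (no finger pressing with more than 45 N). When all of them have stood by themselves without wobble for two seconds, press the button on top of the blue test set fully down, and leave everything standing; do not disturb the other things on the bench.

Things in the scene. Friction and masses are not known exactly. Their poses are not given: they have to be found in the camera images.
- nozzleA_mid (a point): spray nozzle (3 or 4 alike; absent ones read None), plain steel, 160 mm. From the foot along its z: foot 40 mm dia x 12; stem 22 dia to 80; flange 40 (x) x 46 (y), 80 to 88; square grip 24 x 24, 88 to 128; 20 dia neck to 148, brass tip. This point: on the axis, 80 mm from the foot's underside. Lies across the rack's cork rails, tip to the robot, x up, axis 38 mm over the bench
- nozzleB_mid (a point): another such nozzle, same sizes and point. All weigh 0.15 to 0.31 kg, centre of mass about 59 mm from the foot; they stand on the flat foot and topple if leaned more than about 18 degrees; lying on a flat surface they rest on foot and flange, axis 20 mm up
- nozzleC_mid (a point): another such nozzle, same sizes and point. All are delicate: squeeze with 45 N a finger at most (20 to 35 N holds them well)
- nozzleD_mid (a point): another such nozzle, same sizes and point
- plate: speckled stone inspection plate, fixed, 220 mm (its x) x 320 mm (its y) x 20 mm thick; origin at the centre of its underside, z up, so its top is 20 mm above the origin
- rack: rack, fixed: thin grey base 4 mm thick, 170 mm (x) x 300 mm (y), with two cork rails along y, each 24 mm wide, tops 18 mm above the bench, centred 68 mm and -9 mm along x from the origin; origin at the bench under the rack, near its middle. Nozzles lie along its x, up to four side by side about 75 mm apart
- standard_mid (a point): setting standard: dark steel spindle 98 mm tall, standing on the plate at the start, 0.3 kg; foot 40 mm diameter x 14 mm, stem 24 mm diameter from 18 to 85 mm, head 36 mm diameter from 88 to 98 mm. This point is on its axis half-way up, 49 mm above its underside; z along the axis towards the head
- tray: open black plastic tray for the standard, fixed, 100 x 100 mm outside, 24 mm high, walls 4 mm, floor about 4 mm thick; origin at the centre of its underside, z up
- record_top (a point): centre of the top of the round push button (32 mm diameter) on top of the blue test set; pressed straight down, spring, 6 mm travel, 5 N at the bottom. The test set is a fixed box 120 (x) x 130 (y) x 80 mm with a low carrying handle behind the button
- record (a joint): travel of that button in m: 0 up, 0.006 fully down
- ringgauge: bystander, leave alone: steel ring gauge 48 mm across, 18 mm high, between the tray and the test set; origin under its centre
- bottle: bystander, leave alone: white plastic bottle 60 mm across, 130 mm tall, behind the rack; origin under its centre
- jar: bystander, leave alone: clear jar 70 mm across, 90 mm tall, between the bottle and the test set; origin under its centre
- driver: bystander, leave alone: screwdriver lying at the near left
- wrench: bystander, leave alone: wrench lying at the near right

How it is judged:
By the outcome, as a careful person would: the job done as asked, in the order asked, and still so for the second after the job is handed in, with the robot touching nothing.
Of nozzleA, nozzleB, nozzleC, nozzleD only 3 to 4 are there at a start; the rules pass over those that are not, and their reading is None.
At some moment in a run one of nozzleA, nozzleB, nozzleC, nozzleD may be knocked a few centimetres aside while the robot is not near it.
Once in a run the grip may slacken for a moment while it holds something.
It also fails if it takes over 210 s, if anything falls off the work surface, if the arm or the gripper's body presses on something with over 40 N, if the wrist force passes 120 N, or if a joint passes its speed limit or range.

## Working session

There is one attempt and no reset: what is moved stays moved. The work goes in short steps, Python scripts to look and compute and a tool call to move; the robot and the scene stay as the last step left them, time stands still between calls to the robot, and variables do not carry over. Pictures are saved under pics/ and viewed, at most 14 in all, crops included, and the job is handed in when it is done.

Besides the shell and the picture viewer there is one more tool, called after "Emit:" as name(argument=value, ...) on one line, values as JSON. drive_tool: Moves the arm, as the interface text tells. Its arguments: {"type":"object","properties":{"series":{"type":"array","items":{"type":"array"}},"gripper":{"type":"number"},"grip_force":{"type":"number"}},"required":["series"]}

```bash
mkdir -p pics
cat > h.py <<'E'
import numpy as np, cv2
from station import env
def cap(n,save=None):
    c=env.capture(n)
    if save: cv2.imwrite('pics/'+save,c['color'])
    return c
def ray(c,u,v):
    K=np.array(c['camera_matrix']);R=np.array(c['R']);t=np.array(c['t'])
    d=np.array([(u-K[0,2])/K[0,0],(v-K[1,2])/K[1,1]]);s=d.copy()
    for _ in range(20): s=d/(1+c['k1']*(s@s))
    return -R.T@t, R.T@np.array([s[0],s[1],1])
def onz(c,u,v,z):
    o,d=ray(c,u,v); return o+d*(z-o[2])/d[2]
def proj(c,X):
    K=np.array(c['camera_matrix']);p=np.array(c['R'])@np.array(X)+np.array(c['t']);s=p[:2]/p[2]
    s=s*(1+c['k1']*(s@s)); return K[0,0]*s[0]+K[0,2],K[1,1]*s[1]+K[1,2]
def rel(p,R=None,st=None):
    "shift units in tool axes and turn units to reach world p,R from present pose"
    from scipy.spatial.transform import Rotation as Ro
    st=st or env.read_state();T=np.array(st['tcp_rot'])
    sh=T.T@(np.array(p)-st['tool_pos'])/0.3
    tu=np.zeros(3) if R is None else Ro.from_matrix(T.T@np.array(R)).as_rotvec()/(2*np.pi)
    return sh.round(4).tolist(),tu.round(4).tolist()
E
python3 - <<'E'
from h import *
np.set_printoptions(precision=3,suppress=True)
s=env.read_state()
for k,v in s.items(): print(k,np.array(v).round(3).tolist())
for n in('scene','top'):
    c=cap(n,n+'0.png'); print(n,c['camera_matrix'][0],c['k1'],-np.array(c['R']).T@np.array(c['t']),np.array(c['R']))
E
```

```text
time_s 0.0
joints [1.051, 0.492, 1.559, -0.0, 1.092, -0.106]
qd [-0.0, -0.002, -0.001, 0.0, -0.001, -0.001]
tau [-0.002, -61.844, -26.158, -0.0, 0.004, -0.0]
tool_pos [0.251, 0.572, 0.193]
tcp_rot [[-0.916, 0.402, -0.001], [0.402, 0.916, -0.001], [0.0, -0.001, -1.0]]
wrist_force [-0.665, -0.256, -0.173]
torque [0.019, -0.03, -0.011]
gripper_force 0.0
width 0.085
scene [512.742   0.    318.648] -0.026072068562911152 [ 1.108 -0.862  1.027] [[ 0.835  0.55   0.009]
 [ 0.373 -0.553 -0.745]
 [-0.405  0.625 -0.667]]
top [437.883   0.    315.572] -0.0674514047939501 [0.313 0.001 1.339] [[ 0.018 -1.     0.015]
 [-0.986 -0.021 -0.168]
 [ 0.168 -0.011 -0.986]]
```

View pics/scene0.png

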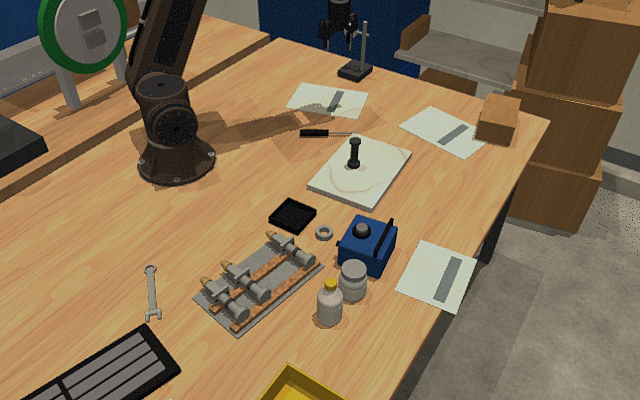

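View pics/top0.png

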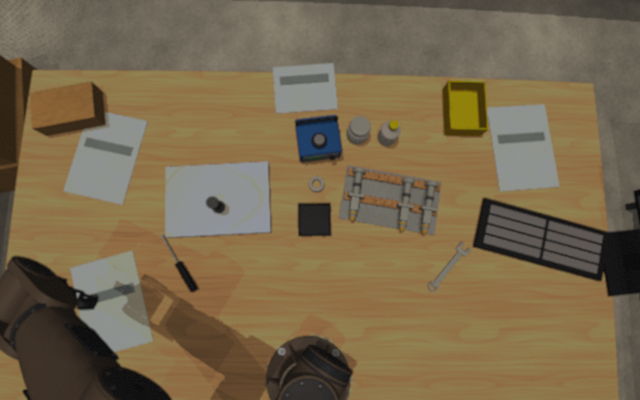

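The scene shows three nozzles in the rack. In the top view they are at about (356,195), (405,205) and (430,207). The standard is at (215,204), the plate spans (165-271,162-237), the tray is at (314,219), and the button is at (319,140). I'll enlarge the top view for exact pixels.

Run:
```python
from h import *
c=cap('top');im=c['color'][110:250,155:455]
cv2.imwrite('pics/topz.png',cv2.resize(im,None,fx=2.66,fy=2.66,interpolation=cv2.INTER_CUBIC))
```

```text
(no output)
```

View pics/topz.png

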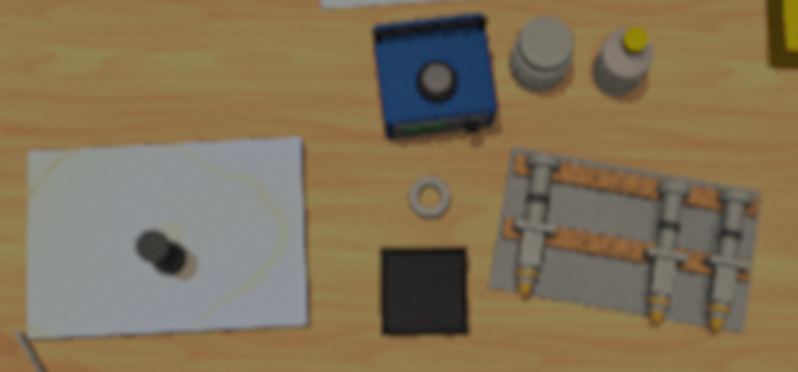

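Run:
```python
from h import *
np.set_printoptions(precision=4,suppress=True)
c=cap('top')
P={'plate':(.02,[(28,150),(301,138),(308,325),(30,338)]),'head':(.118,[(153,245)]),'foot':(.02,[(172,258)]),'tray':(.024,[(381,248),(466,247),(468,334),(382,335)]),
'btn':(.095,[(437,78)]),'ring':(.018,[(430,198)]),'A':(.038,[(543,160),(532,230),(526,287)]),'B':(.038,[(674,186),(667,254),(657,313)]),'C':(.038,[(735,195),(728,264),(717,322)]),
'rack':(.004,[(514,150),(760,190),(743,330),(490,290)]),'box':(.08,[(375,28),(484,18),(496,120),(388,134)]),'jar':(.09,[(546,45)]),'bottle':(.13,[(636,40)])}
for k,(z,l) in P.items():
    q=[onz(c,155+x/2.66,110+y/2.66,z) for x,y in l]
    print(k,np.array([a[:2] for a in q]).tolist() if 0 else [a[:2].round(4).tolist() for a in q],np.mean(q,0)[:2])
```

```text
plate [[0.6215, 0.4533], [0.6421, 0.1349], [0.4247, 0.119], [0.4029, 0.4344]] [0.5228 0.2854]
head [[0.4978, 0.2779]] [0.4978 0.2779]
foot [[0.498, 0.2774]] [0.498  0.2774]
tray [[0.514, 0.0384], [0.5172, -0.0587], [0.4178, -0.0623], [0.4147, 0.0348]] [ 0.4659 -0.0119]
btn [[0.6952, -0.0209]] [ 0.6952 -0.0209]
ring [[0.5745, -0.0166]] [ 0.5745 -0.0166]
A [[0.6178, -0.1452], [0.5361, -0.1328], [0.4708, -0.1263]] [ 0.5416 -0.1348]
B [[0.5907, -0.2961], [0.5116, -0.2867], [0.4442, -0.2744]] [ 0.5155 -0.2857]
C [[0.5817, -0.3667], [0.5015, -0.3566], [0.4352, -0.3425]] [ 0.5062 -0.3553]
rack [[0.6371, -0.1148], [0.5955, -0.4065], [0.4296, -0.3817], [0.4706, -0.088]] [ 0.5332 -0.2477]
box [[0.757, 0.05], [0.7719, -0.0733], [0.6526, -0.0878], [0.6338, 0.0323]] [ 0.7038 -0.0197]
jar [[0.7382, -0.1427]] [ 0.7382 -0.1427]
bottle [[0.7329, -0.2366]] [ 0.7329 -0.2366]
```

Run:
```python
from h import *
for p in ([.498,.278,.2],[.498,.278,.061]): print(rel(p))
```

```text
([-1.1473, -0.567, -0.0222], [0.0, 0.0, 0.0])
([-1.1474, -0.5666, 0.4411], [0.0, 0.0, 0.0])
```

Emit:
drive_tool(series=[[[-0.95,-0.47,-0.02],[0,0,0]],[[-0.95,-0.47,-0.02],[0,0,0]],[[-0.95,-0.47,-0.02],[0,0,0]],[[-0.95,-0.47,-0.02],[0,0,0]],[[-0.95,-0.47,-0.02],[0,0,0]],[[-0.95,-0.47,-0.02],[0,0,0]],[[-0.95,-0.47,-0.02],[0,0,0]],[[-0.95,-0.47,-0.02],[0,0,0]],[[-0.95,-0.47,-0.02],[0,0,0]],[[-0.95,-0.47,-0.02],[0,0,0]],[[-0.95,-0.47,-0.02],[0,0,0]]], gripper=1, grip_force=50)

```text
time_s: 1.12
tool_pos: [0.4552, 0.3287, 0.1995]
tcp_rot: [[-0.915, 0.402, -0.0], [0.402, 0.915, 0.0], [0.0, -0.0, -1.0]]
wrist_force: [-1.1, -0.1, 0.1]
width: 0.0856
gripper_force: 0.0
```

Run:
```python
from h import *
for p in ([.498,.278,.2],[.498,.278,.061]): print(rel(p))
c=cap('wrist','w0.png');st=env.read_state();T=np.array(st['tcp_rot'])
print(st['joints'],st['tool_pos'],T.T@(-np.array(c['R']).T@c['t']-st['tool_pos']),(np.array(c['R'])@T).round(3),c['camera_matrix'][0][0],proj(c,[.498,.278,.118]))
```

```text
([-0.1986, -0.0975, -0.0018], [0.0, 0.0, 0.0])
([-0.1987, -0.0974, 0.4615], [0.0, 0.0, 0.0])
[ 5.08509589e-01  3.94660341e-01  1.70912569e+00  2.43502650e-04
  1.03804966e+00 -6.49216715e-01] [0.45496884 0.32911773 0.19953592] [ 0.07436173 -0.00030202 -0.18043973] [[-0.001  1.     0.   ]
 [-0.957 -0.001 -0.29 ]
 [-0.29  -0.001  0.957]] 352.6417071473749 (np.float64(279.4278707559904), np.float64(263.85252632369804))
```

View pics/w0.png

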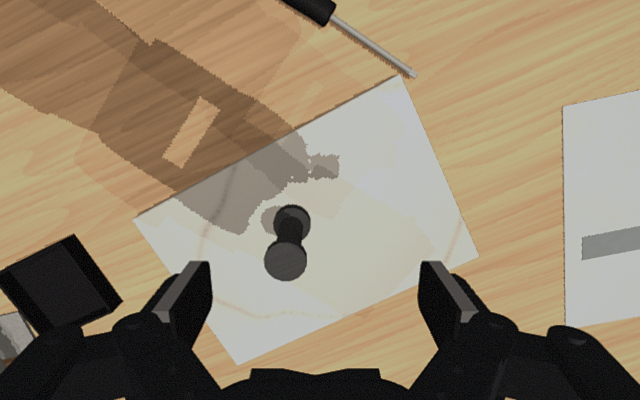

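The wrist view shows the standard's head at (285,262), against a predicted (279,264). The real position is about 4 mm further along tool +y, so I'll correct for that and grasp.

Emit:
drive_tool(series=[[[-0.199,-0.085,0.0],[0,0,0]],[[-0.199,-0.085,0.0],[0,0,0]],[[-0.199,-0.085,0.0],[0,0,0]],[[-0.199,-0.085,0.12],[0,0,0]],[[-0.199,-0.085,0.24],[0,0,0]],[[-0.199,-0.085,0.36],[0,0,0]],[[-0.199,-0.085,0.46],[0,0,0]],[[-0.199,-0.085,0.46],[0,0,0]],[[-0.199,-0.085,0.46],[0,0,0]]])

```text
time_s: 1.92
tool_pos: [0.4989, 0.2821, 0.0611]
tcp_rot: [[-0.916, 0.401, -0.002], [0.401, 0.916, -0.001], [0.002, -0.002, -1.0]]
wrist_force: [-0.0, -0.1, 0.4]
width: 0.0853
gripper_force: 0.0
```

Emit:
drive_tool(series=[[[0,0,0],[0,0,0]],[[0,0,0],[0,0,0]],[[0,0,0],[0,0,0]],[[0,0,0],[0,0,0]],[[0,0,0],[0,0,0]],[[0,0,0],[0,0,0]],[[0,0,0],[0,0,0]],[[0,0,0],[0,0,0]],[[0,0,0],[0,0,0]],[[0,0,0],[0,0,0]]], gripper=-1, grip_force=50)

```text
time_s: 2.75
tool_pos: [0.5007, 0.2816, 0.0632]
tcp_rot: [[-0.916, 0.402, 0.002], [0.402, 0.916, 0.001], [-0.002, 0.002, -1.0]]
wrist_force: [-0.2, 1.0, 9.2]
width: 0.0337
gripper_force: 49.1
```

Run:
```python
from h import *
for p in ([.4982,.2805,.18],[.466,-.012,.18],[.466,-.012,.048]): print(rel(p))
```

```text
([0.0056, -0.0059, -0.3895], [0.0, 0.0, 0.0])
([-0.2883, -0.9417, -0.3909], [0.0, 0.0, 0.0])
([-0.2875, -0.9426, 0.0491], [0.0, 0.0, 0.0])
```

Run:
```python
from h import *
s=env.read_state();print(s['width'],s['gripper_force'],s['wrist_force'],s['tool_pos'])
a=cap('scene')['color'][110:230,290:430];b=cap('wrist')['color'][100:400,120:520]
a=cv2.resize(a,(350,300),interpolation=cv2.INTER_CUBIC);cv2.imwrite('pics/g1.png',np.hstack([a,b]))
```

```text
0.03372299329469468 49.112603568064515 [-0.21861874  0.96042348  9.24171822] [0.50073455 0.28158237 0.06315486]
```

View pics/g1.png

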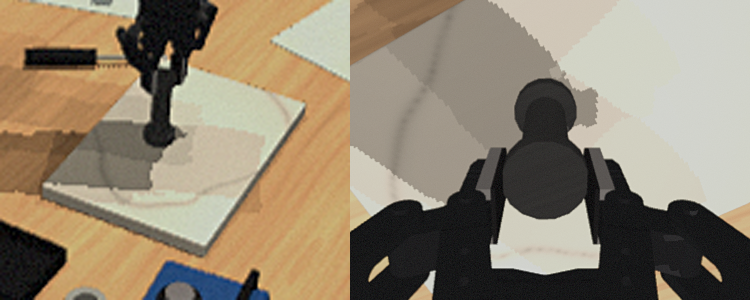

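The fingers hold the head's edge with the pads' upper part: the head is at about (315,278) in full wrist coordinates and off-centre. I'll open, re-measure and grip the head centrally, higher up.

Emit:
drive_tool(series=[[[0,0,0],[0,0,0]],[[0,0,0],[0,0,0]],[[0,0,0],[0,0,0]],[[0,0,0],[0,0,0]],[[0,0,-0.11],[0,0,0]],[[0,0,-0.11],[0,0,0]],[[0,0,-0.11],[0,0,0]]], gripper=0.8)

```text
time_s: 3.43
tool_pos: [0.5006, 0.2815, 0.0958]
tcp_rot: [[-0.916, 0.402, 0.003], [0.402, 0.916, 0.001], [-0.002, 0.002, -1.0]]
wrist_force: [-0.2, 0.3, -0.8]
width: 0.0765
gripper_force: 0.0
```

Run:
```python
from h import *
s=env.read_state();print(s['width'],s['wrist_force'],s['tool_pos'])
c=cap('wrist');g=cv2.cvtColor(c['color'],cv2.COLOR_BGR2GRAY)
cv2.imwrite('pics/g2.png',c['color'])
t=cap('top');cv2.imwrite('pics/t2.png',t['color'])
```

```text
0.07652400673356127 [-0.19922985  0.33134958 -0.78853918] [0.50063317 0.28151413 0.09581128]
```

View pics/g2.png

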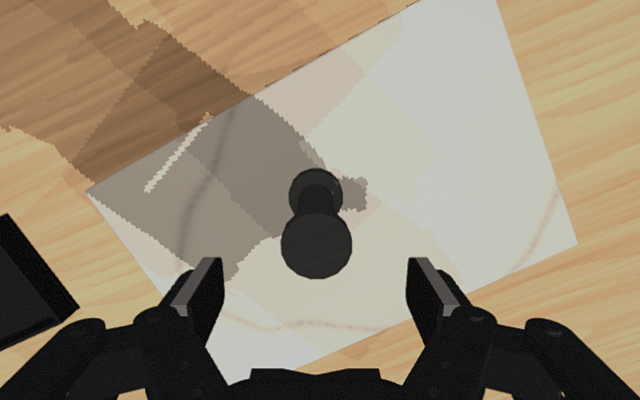

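Standing, head centre at (316,246), foot at about (316,196).

Run:
```python
from h import *
c=cap('wrist')
h=onz(c,316,246,.118);f=onz(c,316,198,.027);print(h,f,proj(c,env.read_state()['tool_pos']))
for p in ([*h[:2],.094],): print(rel(p))
```

```text
[0.49627682 0.28309936 0.118     ] [0.49897073 0.28221898 0.027     ] (np.float64(314.93472537055703), np.float64(234.3472672157898))
([0.0128, 0.0017, -0.0], [0.0, 0.0, 0.0])
```

Emit:
drive_tool(series=[[[0.01,0,0.01],[0,0,0]],[[0.01,0,0.01],[0,0,0]],[[0.01,0,0.01],[0,0,0]],[[0.01,0,0.01],[0,0,0]]])

```text
time_s: 3.92
tool_pos: [0.497, 0.2824, 0.0912]
tcp_rot: [[-0.916, 0.402, -0.001], [0.402, 0.916, -0.0], [0.0, -0.0, -1.0]]
wrist_force: [0.0, -0.2, -0.4]
width: 0.0768
gripper_force: 0.0
```

Emit:
drive_tool(series=[[[0,0,0],[0,0,0]],[[0,0,0],[0,0,0]],[[0,0,0],[0,0,0]],[[0,0,0],[0,0,0]],[[0,0,0],[0,0,0]],[[0,0,0],[0,0,0]],[[0,0,0],[0,0,0]],[[0,0,0],[0,0,0]],[[0,0,0],[0,0,0]],[[0,0,0],[0,0,0]]], gripper=-1, grip_force=60)

```text
time_s: 4.75
tool_pos: [0.4972, 0.2824, 0.0916]
tcp_rot: [[-0.916, 0.402, 0.0], [0.402, 0.916, 0.0], [-0.0, 0.0, -1.0]]
wrist_force: [0.2, 0.3, -0.2]
width: 0.0001
gripper_force: 0.0
```

Emit:
drive_tool(series=[[[0,0,-0.1],[0,0,0]],[[0,0,-0.2],[0,0,0]],[[0,0,-0.3],[0,0,0]],[[0,0,-0.3],[0,0,0]],[[0,0,-0.3],[0,0,0]]])

```text
time_s: 5.17
tool_pos: [0.4977, 0.2827, 0.1831]
tcp_rot: [[-0.916, 0.402, 0.003], [0.402, 0.916, 0.001], [-0.002, 0.002, -1.0]]
wrist_force: [-0.1, -0.3, -0.3]
width: 0.0002
gripper_force: 0.0
```

Run:
```python
from h import *
s=env.read_state();print(s['width'],s['gripper_force'],s['wrist_force'])
for p in ([.466,-.012,.18],[.466,-.012,.082]): print(rel(p))
cap('wrist','g3.png')
```

```text
0.00023075796572852712 0.0 [-0.12245074 -0.29333187 -0.32694477]
([-0.2982, -0.9419, 0.0086], [0.0, 0.0, 0.0])
([-0.2975, -0.9427, 0.3352], [0.0, 0.0, 0.0])
```

View pics/g3.png

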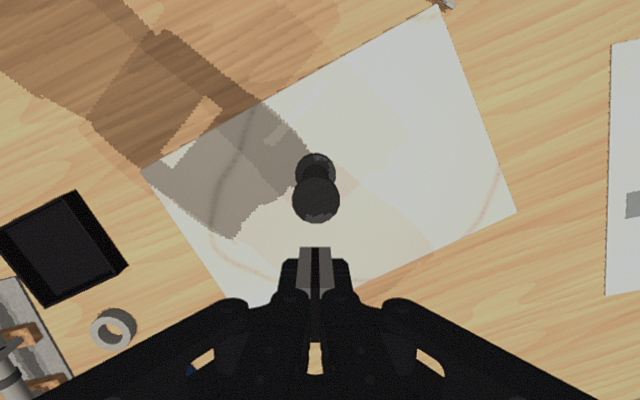

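The gripper closed on nothing; the standard is still standing, with its head at (316,200) and foot at (315,170). I'll triangulate across views.

Run:
```python
from h import *
c=cap('wrist');st=env.read_state();T=np.array(st['tcp_rot'])
for z in(.118,.108): print(onz(c,316,200,z))
print('foot',onz(c,315,170,.027),proj(c,st['tool_pos']),st['tool_pos'], T.T@(-np.array(c['R']).T@c['t']-st['tool_pos']))
t=cap('top');im=t['color'][180:240,180:260];cv2.imwrite('pics/t3.png',cv2.resize(im,None,fx=6,fy=6,interpolation=cv2.INTER_CUBIC))
print('pred top px',proj(t,st['tool_pos']))
s=cap('scene');print('scene pred',proj(s,st['tool_pos']),proj(s,[.4965,.2829,.118]));
im2=s['color'][90:190,310:410];cv2.imwrite('pics/t3.png',np.hstack([cv2.resize(im,(480,360),interpolation=2)[:, :400],cv2.resize(im2,(360,360),interpolation=2)]))
```

```text
[0.49677127 0.28332013 0.118     ]
[0.49957087 0.28213386 0.108     ]
foot [0.49404852 0.28382073 0.027     ] (np.float64(314.63983289510395), np.float64(233.78082385418347)) [0.49676325 0.28225    0.1808641 ] [ 7.47711352e-02 -1.04235203e-04 -1.81184793e-01]
pred top px (np.float64(205.79530978296066), np.float64(198.8319592269328))
scene pred (np.float64(356.15370013683685), np.float64(122.45536303898436)) (np.float64(355.00176066253476), np.float64(139.66294529062304))
```

View pics/t3.png

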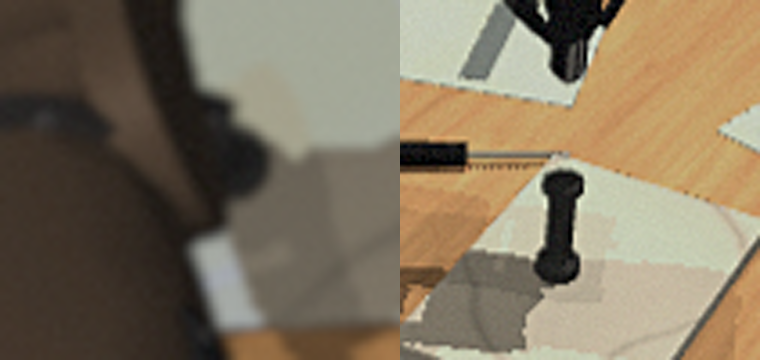

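The scene view puts the closed fingertip at about (357,112). The reported TCP would project to (356,122). The wrist view agrees: the real finger end is about 39 mm behind the reported TCP. That explains both grasps, since the first caught the head's edge and the second passed above it. I'll grip the head at reported z ≈ 0.055.

Emit:
drive_tool(series=[[[0,0,0],[0,0,0]],[[0,0,0],[0,0,0]],[[0,0,0],[0,0,0]],[[0,0,0],[0,0,0]],[[0,0,0],[0,0,0]],[[0,0,0.13],[0,0,0]],[[0,0,0.26],[0,0,0]],[[0,0,0.36],[0,0,0]],[[0,0,0.42],[0,0,0]],[[0,0,0.42],[0,0,0]],[[0,0,0.42],[0,0,0]]], gripper=0.8)

```text
time_s: 6.28
tool_pos: [0.4971, 0.2824, 0.0554]
tcp_rot: [[-0.916, 0.402, -0.001], [0.402, 0.916, -0.0], [0.001, -0.001, -1.0]]
wrist_force: [-0.0, -0.5, -0.4]
width: 0.0766
gripper_force: 0.0
```

Emit:
drive_tool(series=[[[0,0,0],[0,0,0]],[[0,0,0],[0,0,0]],[[0,0,0],[0,0,0]],[[0,0,0],[0,0,0]],[[0,0,0],[0,0,0]],[[0,0,0],[0,0,0]],[[0,0,0],[0,0,0]],[[0,0,0],[0,0,0]],[[0,0,0],[0,0,0]]], gripper=-1, grip_force=50)

```text
time_s: 7.03
tool_pos: [0.4979, 0.2828, 0.0571]
tcp_rot: [[-0.916, 0.402, 0.002], [0.402, 0.916, 0.001], [-0.002, 0.002, -1.0]]
wrist_force: [-0.8, 0.1, 6.8]
width: 0.0338
gripper_force: 49.2
```

Emit:
drive_tool(series=[[[0,0,-0.1],[0,0,0]],[[0,0,-0.2],[0,0,0]],[[0,0,-0.3],[0,0,0]],[[0,0,-0.4],[0,0,0]],[[0,0,-0.4],[0,0,0]],[[0,0,-0.4],[0,0,0]]])

```text
time_s: 7.53
tool_pos: [0.4975, 0.2826, 0.1773]
tcp_rot: [[-0.916, 0.402, 0.003], [0.402, 0.916, 0.001], [-0.002, 0.003, -1.0]]
wrist_force: [0.4, 0.4, -4.9]
width: 0.0336
gripper_force: 49.9
```

Run:
```python
from h import *
s=env.read_state();print(s['width'],s['gripper_force'],s['wrist_force'],s['joints'])
for p in ([.466,-.012,.175],[.466,-.012,.048]): print(rel(p))
cap('scene','s4.png');cap('wrist','w4.png')
```

```text
0.033629103958680795 49.92926109444625 [ 0.39788841  0.36938247 -4.87407732] [ 4.01104424e-01  4.31945904e-01  1.71289872e+00  8.82145300e-05
  9.93266189e-01 -7.55958251e-01]
([-0.2986, -0.9414, 0.006], [0.0, 0.0, 0.0])
([-0.2976, -0.9425, 0.4294], [0.0, 0.0, 0.0])
```

Emit:
drive_tool(series=[[[-0.1,-0.31,0.0],[0,0,0]],[[-0.1,-0.31,0.0],[0,0,0]],[[-0.1,-0.31,0.0],[0,0,0]],[[-0.2,-0.62,0.0],[0,0,0]],[[-0.2,-0.62,0.0],[0,0,0]],[[-0.298,-0.942,0.0],[0,0,0]],[[-0.298,-0.942,0.0],[0,0,0]],[[-0.298,-0.942,0.0],[0,0,0]],[[-0.298,-0.942,0.0],[0,0,0]],[[-0.298,-0.942,0.0],[0,0,0]],[[-0.298,-0.942,0.0],[0,0,0]]])

```text
time_s: 8.55
tool_pos: [0.465, -0.0121, 0.1747]
tcp_rot: [[-0.915, 0.403, -0.002], [0.403, 0.915, 0.001], [0.002, -0.0, -1.0]]
wrist_force: [-0.2, -0.8, -3.3]
width: 0.0336
gripper_force: 51.3
```

Run:
```python
from h import *
s=env.read_state();print(s['width'],s['gripper_force'],s['wrist_force'])
for p in ([.466,-.012,.07],[.466,-.012,.044]): print(rel(p))
a=cap('wrist','w5.png')['color'][50:400,:];b=cap('scene')['color'][150:260,240:350]
cv2.imwrite('pics/w5s.png',np.hstack([cv2.resize(a,(440,350)),cv2.resize(b,(350,350),interpolation=2)]))
```

```text
0.033574032347413366 51.282973115171444 [-0.16607724 -0.75763169 -3.31590224]
([-0.0035, 0.0017, 0.3491], [0.0, 0.0, 0.0])
([-0.0037, 0.0017, 0.4358], [0.0, 0.0, 0.0])
```

View pics/w5s.png

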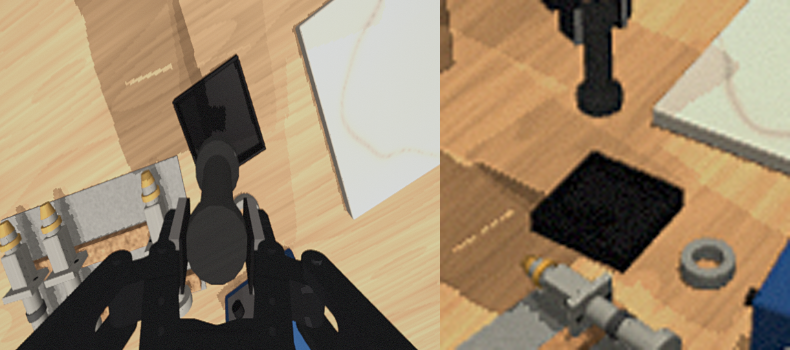

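The standard hangs upright in the fingers above the tray, so I'll lower it.

Emit:
drive_tool(series=[[[0,0,0.12],[0,0,0]],[[0,0,0.24],[0,0,0]],[[0,0,0.34],[0,0,0]],[[0,0,0.39],[0,0,0]],[[0,0,0.41],[0,0,0]],[[0,0,0.42],[0,0,0]],[[0,0,0.43],[0,0,0]],[[0,0,0.435],[0,0,0]],[[0,0,0.435],[0,0,0]],[[0,0,0.435],[0,0,0]]])

```text
time_s: 9.48
tool_pos: [0.4658, -0.0122, 0.0458]
tcp_rot: [[-0.916, 0.402, 0.001], [0.402, 0.916, -0.0], [-0.001, 0.0, -1.0]]
wrist_force: [-0.5, 0.4, -2.9]
width: 0.0336
gripper_force: 51.3
```

Emit:
drive_tool(series=[[[0,0,0.007],[0,0,0]],[[0,0,0.01],[0,0,0]],[[0,0,0.013],[0,0,0]],[[0,0,0.016],[0,0,0]],[[0,0,0.016],[0,0,0]],[[0,0,0.016],[0,0,0]]])

```text
time_s: 9.98
tool_pos: [0.466, -0.0123, 0.0411]
tcp_rot: [[-0.916, 0.402, 0.002], [0.402, 0.916, -0.0], [-0.002, 0.001, -1.0]]
wrist_force: [-1.4, 1.0, 9.9]
width: 0.0338
gripper_force: 52.4
```

Emit:
drive_tool(series=[[[0,0,-0.003],[0,0,0]],[[0,0,-0.003],[0,0,0]],[[0,0,-0.003],[0,0,0]],[[0,0,-0.003],[0,0,0]],[[0,0,-0.003],[0,0,0]],[[0,0,-0.1],[0,0,0]],[[0,0,-0.2],[0,0,0]],[[0,0,-0.32],[0,0,0]],[[0,0,-0.45],[0,0,0]],[[0,0,-0.55],[0,0,0]],[[0,0,-0.6],[0,0,0]],[[0,0,-0.6],[0,0,0]]], gripper=0.7)

```text
time_s: 10.98
tool_pos: [0.4667, -0.0124, 0.2235]
tcp_rot: [[-0.916, 0.402, 0.006], [0.402, 0.916, -0.001], [-0.006, 0.002, -1.0]]
wrist_force: [-0.4, -0.1, 1.1]
width: 0.0725
gripper_force: 0.0
```

Run:
```python
from h import *
c=cap('wrist','w6.png')
print(proj(c,[.466,-.012,.102]),proj(c,[.466,-.012,.018]))
s=cap('scene','s6.png'); print(proj(s,[.466,-.012,.102]))
# dark blob (head) in scene, nozzle tips (brass) in scene
hsv=cv2.cvtColor(c['color'],cv2.COLOR_BGR2HSV)
print(env.read_state()['joints'])
b=s['color'][150:260,240:350]
cv2.imwrite('pics/w6s.png',np.hstack([cv2.resize(c['color'],(560,350)),cv2.resize(b,(230,350),interpolation=2)]))
```

```text
(np.float64(314.9410702083047), np.float64(180.06865069158764)) (np.float64(314.80276909250466), np.float64(161.71607023121527))
(np.float64(290.79147596967647), np.float64(192.33624444979156))
[-1.68457498e-01  2.32489874e-01  1.89811716e+00  9.23088524e-05
  1.01056859e+00 -1.32545842e+00]
```

View pics/w6s.png

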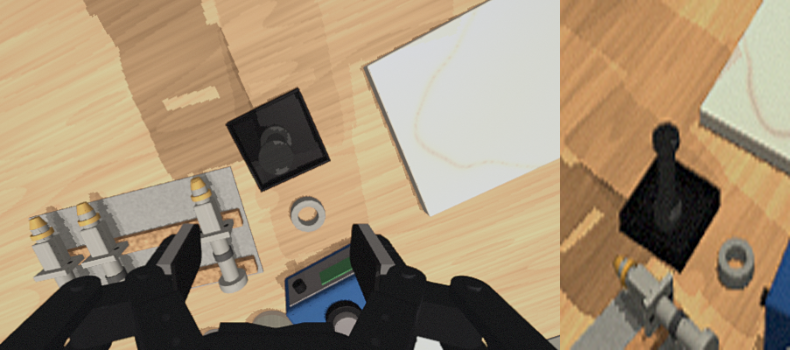

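The standard is upright in the tray. The nozzle tips are at about (228,208), (100,240) and (45,257) in full wrist coordinates. Next I'll locate the brass tips numerically by triangulating wrist and scene views.

```bash
cat >> h.py <<'E'
def brass(c,roi=None,amin=12,show=False):
    hsv=cv2.cvtColor(c['color'],cv2.COLOR_BGR2HSV)
    m=cv2.inRange(hsv,(14,110,90),(32,255,255))
    if roi is not None:
        z=np.zeros_like(m);x0,y0,x1,y1=roi;z[y0:y1,x0:x1]=m[y0:y1,x0:x1];m=z
    m=cv2.morphologyEx(m,cv2.MORPH_CLOSE,np.ones((3,3)))
    n,l,s,ce=cv2.connectedComponentsWithStats(m)
    return [(ce[i].round(1).tolist(),int(s[i,4])) for i in range(1,n) if s[i,4]>=amin]
def tri(vs):
    A=np.zeros((3,3));b=np.zeros(3)
    for c,(u,v) in vs:
        o,d=ray(c,u,v);d/=np.linalg.norm(d);M=np.eye(3)-np.outer(d,d);A+=M;b+=M@o
    return np.linalg.solve(A,b)
def Rt(yaw,a):
    "tool z tilted a (deg) from down toward horizontal direction yaw (deg); y left of it"
    w,a=np.radians([yaw,a]);f=np.array([np.cos(w),np.sin(w),0])
    z=np.sin(a)*f-np.cos(a)*np.array([0,0,1]);y=np.array([-f[1],f[0],0])
    return np.stack([np.cross(y,z),y,z],1)
OFF=.039   # real finger end lies this far behind the reported TCP
def tcp(gp,R,past=.017):
    "reported TCP for real finger end lying `past` beyond gp along tool z"
    return np.array(gp)+R[:,2]*(past+OFF)
E
python3 - <<'E'
from h import *
w=cap('wrist');s=cap('scene');t=cap('top')
for n,c,r in(('w',w,(0,150,330,330)),('s',s,(180,220,320,320)),('t',t,(330,160,450,245))): 
    for p,a in brass(c,r,6): print(n,p,a,onz(c,*p,.038)[:2].round(4))
R=Rt(-8,40);g=[.518,-.1335,.038]
p=tcp(g,R);print(p,rel(p-R[:,2]*.09,R),rel(p,R))
E
```

```text
w [175.7, 152.4] 39 [ 0.3926 -0.1375]
w [210.3, 152.5] 10 [ 0.4071 -0.1048]
w [261.6, 153.2] 9 [ 0.4291 -0.0566]
w [187.5, 155.0] 6 [ 0.3999 -0.1277]
w [201.0, 155.7] 13 [ 0.4062 -0.1152]
w [185.6, 160.7] 7 [ 0.4043 -0.1325]
w [266.6, 163.0] 7 [ 0.4405 -0.0563]
w [176.3, 162.5] 6 [ 0.4021 -0.1423]
w [199.0, 170.6] 31 [ 0.4192 -0.1248]
w [271.8, 172.9] 14 [ 0.4521 -0.056 ]
w [183.7, 176.7] 9 [ 0.4184 -0.1428]
w [270.8, 185.3] 46 [ 0.4638 -0.0628]
w [232.8, 195.4] 9 [ 0.4575 -0.1049]
w [227.6, 198.5] 17 [ 0.4583 -0.1116]
w [224.7, 212.5] 184 [ 0.4711 -0.1219]
w [230.3, 227.4] 141 [ 0.489  -0.1244]
w [94.1, 241.0] 191 [ 0.4422 -0.2716]
w [57.8, 241.9] 37 [ 0.4267 -0.3097]
w [265.6, 250.5] 213 [ 0.5296 -0.101 ]
w [101.0, 255.0] 150 [ 0.4598 -0.2742]
w [40.1, 258.0] 202 [ 0.435  -0.3401]
w [167.0, 274.8] 828 [ 0.5115 -0.2184]
w [47.0, 271.5] 161 [ 0.4523 -0.3432]
w [89.7, 291.4] 194 [ 0.4939 -0.3128]
w [281.7, 305.1] 285 [ 0.6007 -0.1146]
w [236.1, 317.5] 381 [ 0.5942 -0.1719]
w [323.6, 318.3] 28 [ 0.6373 -0.0765]
s [230.1, 256.1] 6608 [ 0.4381 -0.2435]
s [267.9, 266.2] 321 [ 0.5396 -0.2163]
s [298.8, 303.0] 1358 [ 0.6697 -0.2661]
s [236.2, 291.1] 110 [ 0.5243 -0.3214]
s [215.1, 307.5] 71 [ 0.5145 -0.3859]
t [402.5, 203.5] 3926 [ 0.5175 -0.2769]
t [350.5, 169.7] 14 [ 0.6186 -0.1188]
t [382.7, 177.4] 276 [ 0.5968 -0.2173]
t [419.4, 184.2] 83 [ 0.5781 -0.3298]
t [379.2, 201.5] 258 [ 0.5222 -0.2061]
t [416.4, 208.6] 58 [ 0.5028 -0.319 ]
t [353.0, 212.1] 14 [ 0.4883 -0.1269]
t [401.9, 222.4] 17 [ 0.46   -0.2743]
t [424.8, 225.5] 19 [ 0.4519 -0.3436]
[ 0.55364579 -0.13850969 -0.00489849] ([-0.2559, -0.3186, 0.5158], [-0.0153, -0.1108, -0.0418]) ([-0.4421, -0.2662, 0.7451], [-0.0153, -0.1108, -0.0418])
```

Emit:
drive_tool(series=[[[-0.12,-0.31,0.05],[-0.005,-0.037,-0.014]],[[-0.22,-0.31,0.1],[-0.01,-0.074,-0.028]],[[-0.25,-0.31,0.2],[-0.0153,-0.111,-0.042]],[[-0.25,-0.31,0.3],[-0.0153,-0.111,-0.042]],[[-0.25,-0.31,0.4],[-0.0153,-0.111,-0.042]],[[-0.25,-0.31,0.5],[-0.0153,-0.111,-0.042]],[[-0.25,-0.31,0.5],[-0.0153,-0.111,-0.042]],[[-0.25,-0.31,0.5],[-0.0153,-0.111,-0.042]],[[-0.25,-0.31,0.5],[-0.0153,-0.111,-0.042]],[[-0.25,-0.31,0.5],[-0.0153,-0.111,-0.042]],[[-0.25,-0.31,0.5],[-0.0153,-0.111,-0.042]]], gripper=0.3)

```text
time_s: 12.15
tool_pos: [0.5336, -0.0936, 0.1844]
tcp_rot: [[-0.801, 0.162, 0.577], [0.118, 0.986, -0.114], [-0.587, -0.024, -0.809]]
wrist_force: [-0.3, -1.3, -1.0]
width: 0.0553
gripper_force: 0.0
```

Run:
```python
from h import *
s=env.read_state();print(s['width'],np.round(s['joints'],3))
c=cap('wrist','w7.png');print([proj(c,[.4645+k*.99e-3,-.1225-k*.15e-3,.038]) for k in (0,48,76,160)])
print(proj(c,np.array(s['tool_pos'])-np.array(s['tcp_rot'])[:,2]*OFF))
```

```text
0.0553454404256609 [-0.342  0.236  2.221  0.957  0.105 -2.685]
[(np.float64(260.0136296461622), np.float64(-6.556641936866868)), (np.float64(268.46434819183196), np.float64(59.95772725133159)), (np.float64(272.39274852849155), np.float64(90.83793930047639)), (np.float64(281.288273962673), np.float64(160.6718287555418))]
(np.float64(314.5382302356923), np.float64(267.25903739255216))
```

View pics/w7.png

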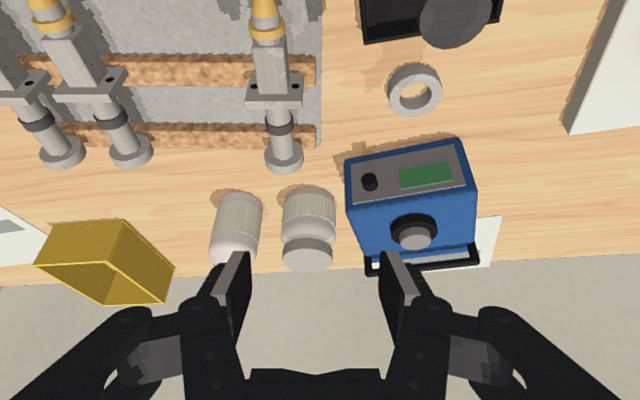

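The wrist view shows nozzle A's flange at (275,90) and foot end at (284,165), within 3 px of prediction. It also shows a 40° tilt is near the wrist singularity (q5=0.1). I'll use a 10° pick tilt and finish at 80°.

Run:
```python
from h import *
c=cap('wrist')
for n,a,b in(('A',(275,90),(284,165)),('B',(90,85),(131,156)),('C',(22,87),(62,156))):
  print(n,onz(c,*a,.038)[:2].round(4),onz(c,*b,.038)[:2].round(4))
R=Rt(-8.6,10);g=[.518,-.1286,.038]
p=tcp(g,R,.014);print(p,rel(p+[0,0,.08],R),rel(p,R))
```

```text
A [ 0.5407 -0.1317] [ 0.6317 -0.1455]
B [ 0.513  -0.2846] [ 0.5967 -0.2991]
C [ 0.5059 -0.3444] [ 0.5865 -0.3717]
[ 0.52709987 -0.12997623 -0.01419481] ([0.2368, -0.1128, 0.3222], [-0.0043, 0.0723, -0.0005]) ([0.3936, -0.1065, 0.5378], [-0.0043, 0.0723, -0.0005])
```

Emit:
drive_tool(series=[[[0.0,-0.05,0.0],[-0.001,0.02,0]],[[0.0,-0.11,0.0],[-0.002,0.04,0]],[[0.1,-0.113,0.1],[-0.004,0.06,-0.0005]],[[0.16,-0.113,0.2],[-0.0043,0.0723,-0.0005]],[[0.237,-0.113,0.322],[-0.0043,0.0723,-0.0005]],[[0.237,-0.113,0.322],[-0.0043,0.0723,-0.0005]],[[0.237,-0.113,0.322],[-0.0043,0.0723,-0.0005]],[[0.237,-0.113,0.322],[-0.0043,0.0723,-0.0005]],[[0.237,-0.113,0.322],[-0.0043,0.0723,-0.0005]]])

```text
time_s: 13.0
tool_pos: [0.5266, -0.1301, 0.0668]
tcp_rot: [[-0.973, 0.15, 0.174], [0.148, 0.989, -0.026], [-0.176, -0.0, -0.984]]
wrist_force: [0.5, 0.5, 0.6]
width: 0.0556
gripper_force: 0.0
```

Run:
```python
from h import *
s=env.read_state();print(s['width'],np.round(s['joints'],3))
R=Rt(-8.6,10);g=[.519,-.1286,.038]
p=tcp(g,R,.014);print(rel(p+[0,0,.08],R),rel(p,R))
c=cap('wrist','w8.png')
for k,x in(('tip',[.4645,-.1205,.038]),('sq',[.519,-.1286,.050])):print(k,proj(c,x))
# bright steel row profile near the square
g=cv2.cvtColor(c['color'],cv2.COLOR_BGR2HSV)
for p,a in brass(c,None,60): print(p,a,onz(c,*p,.038)[:2].round(4))
```

```text
0.05556040086061814 [-0.386  0.497  2.015  0.092  0.46  -1.886]
([-0.0041, 0.001, 0.0041], [-0.0, 0.0003, -0.0001]) ([0.0427, 0.0011, 0.2666], [-0.0, 0.0003, -0.0001])
tip (np.float64(314.9189925245938), np.float64(108.017881492999))
sq (np.float64(315.18114896569364), np.float64(207.7228877074554))
[36.1, 109.2] 921 [ 0.442  -0.2714]
[314.2, 120.4] 772 [ 0.4711 -0.1219]
[46.9, 140.9] 680 [ 0.4598 -0.2743]
[314.7, 152.0] 574 [ 0.4893 -0.1244]
[11.2, 193.8] 293 [ 0.4879 -0.3126]
[203.8, 194.2] 1674 [ 0.5059 -0.1955]
[348.7, 196.9] 283 [ 0.521  -0.1081]
[43.7, 282.3] 812 [ 0.5557 -0.3271]
[157.0, 281.2] 1020 [ 0.5665 -0.2476]
[279.5, 283.9] 586 [ 0.5816 -0.1633]
[343.5, 284.4] 295 [ 0.5887 -0.119 ]
```

Emit:
drive_tool(series=[[[0.01,0,0.1],[0,0,0]],[[0.03,0,0.2],[0,0,0]],[[0.042,0.001,0.265],[0,0,0]],[[0.042,0.001,0.265],[0,0,0]],[[0.042,0.001,0.265],[0,0,0]]])

```text
time_s: 13.47
tool_pos: [0.5283, -0.1302, -0.0137]
tcp_rot: [[-0.974, 0.15, 0.172], [0.148, 0.989, -0.026], [-0.174, -0.0, -0.985]]
wrist_force: [0.4, 0.2, 0.6]
width: 0.0554
gripper_force: 0.0
```

Emit:
drive_tool(series=[[[0,0,0],[0,0,0]],[[0,0,0],[0,0,0]],[[0,0,0],[0,0,0]],[[0,0,0],[0,0,0]],[[0,0,0],[0,0,0]],[[0,0,0],[0,0,0]],[[0,0,0],[0,0,0]]], gripper=-1, grip_force=30)

```text
time_s: 14.05
tool_pos: [0.5292, -0.1305, -0.013]
tcp_rot: [[-0.973, 0.15, 0.174], [0.148, 0.989, -0.027], [-0.176, -0.001, -0.984]]
wrist_force: [-2.5, 0.7, 12.1]
width: 0.0236
gripper_force: 30.8
```

Run:
```python
from h import *
s=env.read_state();T=np.array(s['tcp_rot']);g=s['tool_pos']-T[:,2]*(OFF+.014);print('gp',g)
for z,a in((.16,10),(.22,-20),(.27,-50),(.27,-80)):
    R=Rt(-8.6,a);print(z,a,rel(tcp([g[0],g[1],z],R,.014),R))
```

```text
gp [ 0.51997269 -0.12909049  0.0392015 ]
0.16 10 ([-0.0705, -0.0002, -0.3964], [-0.0002, 0.0004, -0.0001])
0.22 -20 ([-0.0175, -0.0005, -0.6171], [-0.0002, 0.0837, -0.0001])
0.27 -50 ([0.0177, -0.0007, -0.846], [-0.0001, 0.1671, -0.0001])
0.27 -80 ([0.0411, -0.0008, -0.9344], [-0.0001, 0.2504, -0.0002])
```

Emit:
drive_tool(series=[[[-0.01,0,-0.05],[0,0,0]],[[-0.025,0,-0.15],[0,0,0]],[[-0.045,0,-0.25],[0,0,0]],[[-0.07,0,-0.396],[0,0,0]],[[-0.06,0,-0.45],[0,0.018,0]],[[-0.045,0,-0.5],[0,0.036,0]],[[-0.03,0,-0.56],[0,0.054,0]],[[-0.02,0,-0.6],[0,0.072,0]],[[-0.015,0,-0.65],[0,0.09,0]],[[-0.01,0,-0.69],[0,0.105,0]],[[0,0,-0.73],[0,0.12,0]],[[0,0,-0.73],[0,0.12,0]]])

```text
time_s: 15.05
tool_pos: [0.4916, -0.1246, 0.2013]
tcp_rot: [[-0.825, 0.15, -0.544], [0.125, 0.989, 0.082], [0.551, -0.001, -0.835]]
wrist_force: [0.1, 0.2, -4.2]
width: 0.0236
gripper_force: 30.2
```

Run:
```python
from h import *
s=env.read_state();print(s['width'],np.round(s['joints'],3))
T=np.array(s['tcp_rot']);g=s['tool_pos']-T[:,2]*(OFF+.014);print('gp',g)
for x,y,z,a,w in((.52,-.13,.27,-50,-8.6),(.52,-.13,.27,-80,-8.6),(.5,0.1,.27,-80,12),(.475,.35,.27,-80,36)):
    R=Rt(w,a);print(z,a,rel(tcp([x,y,z],R,.014),R))
cap('scene','s9.png');cap('wrist','w9.png')
```

```text
0.02362435574744811 [-0.323  0.591  1.49  -0.096  1.637 -1.722]
gp [ 0.52048589 -0.1289966   0.24558563]
0.27 -50 ([0.0962, -0.0036, -0.0747], [-0.0, 0.0461, -0.0001])
0.27 -80 ([0.1741, -0.0036, -0.1226], [-0.0, 0.1294, -0.0001])
0.27 -80 ([0.316, 0.6832, -0.0295], [0.0492, 0.128, -0.0324])
0.27 -80 ([0.4567, 1.4336, 0.0628], [0.1063, 0.1226, -0.07])
```

Emit:
drive_tool(series=[[[0.04,0,-0.03],[0,0.018,0]],[[0.08,0,-0.06],[0,0.036,0]],[[0.11,0,-0.08],[0,0.054,0]],[[0.13,0,-0.1],[0,0.072,0]],[[0.15,0,-0.11],[0,0.09,0]],[[0.16,0,-0.12],[0,0.108,0]],[[0.174,0,-0.123],[0,0.1294,0]],[[0.174,0,-0.123],[0,0.1294,0]],[[0.174,0,-0.123],[0,0.1294,0]]])

```text
time_s: 15.9
tool_pos: [0.4673, -0.121, 0.2588]
tcp_rot: [[-0.177, 0.15, -0.973], [0.026, 0.989, 0.148], [0.984, 0.0, -0.179]]
wrist_force: [-0.8, 0.2, -2.5]
width: 0.0233
gripper_force: 30.4
```

Run:
```python
from h import *
s=env.read_state();print(s['width'],np.round(s['joints'],3))
T=np.array(s['tcp_rot']);g=s['tool_pos']-T[:,2]*(OFF+.014);print('gp',g)
for x,y,z,a,w in((.5,0.1,.27,-80,12),(.475,.2,.26,-80,24),(.475,.35,.22,-80,36)):
    R=Rt(w,a);print(z,a,rel(tcp([x,y,z],R,.014),R))
c=cap('scene','s9.png');f=g+T@np.array([0,0,0]);n=Rt(-8.6,-80)
for k in(-.106,-.018,.05): print(proj(c,g+[0,0,k]))
w=cap('wrist','w9.png')
cv2.imwrite('pics/v9.png',np.hstack([cv2.resize(c['color'][120:320,200:380],(396,440),interpolation=2),cv2.resize(w['color'][100:400,120:400],(400,440))]))
```

```text
0.023264856553874187 [-0.301  0.871  1.287 -0.211  2.361 -1.749]
gp [ 0.51882188 -0.12884282  0.26826398]
0.27 -80 ([0.036, 0.6835, 0.1616], [0.0564, 0.0009, -0.01])
0.26 -80 ([0.0239, 0.968, 0.2818], [0.0892, 0.0009, -0.0159])
0.22 -80 ([-0.0981, 1.4339, 0.3571], [0.122, 0.0008, -0.0218])
(np.float64(279.94818986214517), np.float64(207.43342266254143))
(np.float64(278.4265176456196), np.float64(180.15326493549765))
(np.float64(277.15092363125865), np.float64(157.20421462762542))
```

View pics/v9.png

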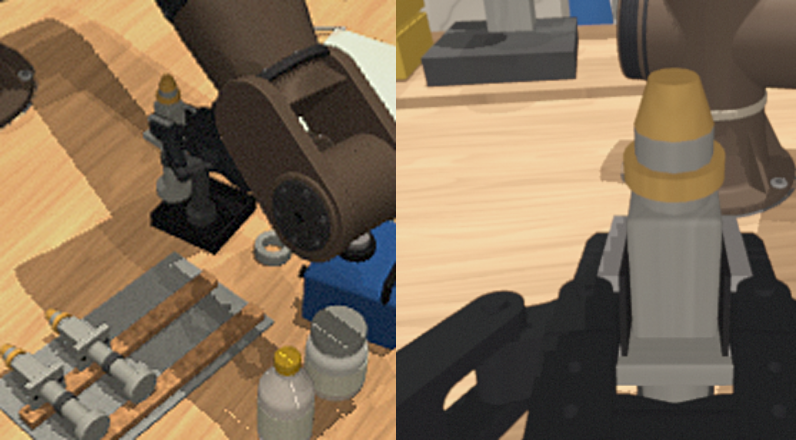

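The nozzle is held upright with its foot down, at scene (278,205) against a predicted (280,207). I'll carry it to the plate.

Emit:
drive_tool(series=[[[0.005,0.1,0.02],[0.01,0,0]],[[0.01,0.2,0.05],[0.02,0,-0.003]],[[0.015,0.3,0.07],[0.03,0,-0.005]],[[0.02,0.4,0.1],[0.04,0,-0.007]],[[0.025,0.5,0.12],[0.05,0,-0.009]],[[0.03,0.6,0.14],[0.0564,0.0009,-0.01]],[[0.036,0.683,0.162],[0.0564,0.0009,-0.01]],[[0.036,0.683,0.162],[0.0564,0.0009,-0.01]],[[0.036,0.683,0.162],[0.0564,0.0009,-0.01]],[[0.036,0.683,0.162],[0.0564,0.0009,-0.01]]])

```text
time_s: 16.83
tool_pos: [0.4493, 0.0887, 0.2631]
tcp_rot: [[-0.172, -0.208, -0.963], [-0.036, 0.978, -0.205], [0.984, -0.001, -0.176]]
wrist_force: [0.3, -0.9, -3.0]
width: 0.0238
gripper_force: 30.5
```

```bash
cat > wp.py <<'E'
import sys
from h import *
# args: past, then x,y,z,a,yaw groups
s=env.read_state();T=np.array(s['tcp_rot']);past=float(sys.argv[1])
print(round(s['width'],4),round(s['gripper_force'],1),np.round(s['wrist_force'],1),np.round(s['joints'],2).tolist(),'gp',(s['tool_pos']-T[:,2]*(OFF+past)).round(4))
for a in sys.argv[2:]:
    x,y,z,al,w=map(float,a.split(','));R=Rt(w,al);print(a,rel(tcp([x,y,z],R,past),R))
E
python3 wp.py .014 .475,.36,.23,-80,26 .475,.36,.15,-80,26
```

```text
0.0238 30.5 [ 0.3 -0.9 -3. ] [0.11, 0.84, 1.36, -0.13, 2.33, -1.68] gp [0.5003 0.0996 0.2724]
.475,.36,.23,-80,26 ([-0.1565, 0.8246, -0.0766], [0.0383, 0.0003, -0.0069])
.475,.36,.15,-80,26 ([-0.419, 0.8247, -0.0297], [0.0383, 0.0003, -0.0069])
```

Emit:
drive_tool(series=[[[-0.02,0.13,-0.01],[0.01,0,-0.001]],[[-0.04,0.26,-0.02],[0.02,0,-0.003]],[[-0.06,0.39,-0.03],[0.03,0,-0.005]],[[-0.08,0.52,-0.045],[0.038,0.0003,-0.007]],[[-0.1,0.64,-0.06],[0.038,0.0003,-0.007]],[[-0.13,0.75,-0.07],[0.038,0.0003,-0.007]],[[-0.157,0.825,-0.077],[0.038,0.0003,-0.007]],[[-0.24,0.825,-0.06],[0.038,0.0003,-0.007]],[[-0.33,0.825,-0.045],[0.038,0.0003,-0.007]],[[-0.419,0.825,-0.03],[0.038,0.0003,-0.007]],[[-0.419,0.825,-0.03],[0.038,0.0003,-0.007]],[[-0.419,0.825,-0.03],[0.038,0.0003,-0.007]]])

```text
time_s: 17.83
tool_pos: [0.4282, 0.3365, 0.1399]
tcp_rot: [[-0.151, -0.435, -0.888], [-0.075, 0.9, -0.428], [0.986, 0.002, -0.169]]
wrist_force: [-0.1, 0.0, -1.5]
width: 0.0234
gripper_force: 30.6
```

```bash
python3 wp.py .014 .475,.36,.135,-80,26 .475,.36,.125,-80,26
python3 - <<'E'
from h import *
c=cap('scene');w=cap('wrist','w10.png')
s=env.read_state();T=np.array(s['tcp_rot']);g=s['tool_pos']-T[:,2]*(OFF+.014)
for k in(-.106,.05): print(proj(c,g+[0,0,k]))
cv2.imwrite('pics/v10.png',cv2.resize(c['color'][60:220,300:450],None,fx=4,fy=3.75,interpolation=2))
E
```

```text
0.0234 30.6 [-0.1  0.  -1.5] [0.51, 1.09, 1.11, 0.08, 2.34, -1.5] gp [0.4753 0.3592 0.1488]
.475,.36,.135,-80,26 ([-0.0464, 0.002, 0.0075], [0.0006, -0.0008, 0.0003])
.475,.36,.125,-80,26 ([-0.0793, 0.0019, 0.0131], [0.0006, -0.0008, 0.0003])
(np.float64(360.0935987873487), np.float64(144.71300211648912))
(np.float64(363.28492991818683), np.float64(103.23048977228721))
```

Emit:
drive_tool(series=[[[-0.03,0,0.005],[0,0,0]],[[-0.045,0,0.008],[0,0,0]],[[-0.055,0,0.009],[0,0,0]],[[-0.062,0,0.01],[0,0,0]],[[-0.062,0,0.01],[0,0,0]],[[-0.062,0,0.01],[0,0,0]]])

```text
time_s: 18.43
tool_pos: [0.4278, 0.3376, 0.1211]
tcp_rot: [[-0.151, -0.437, -0.887], [-0.076, 0.9, -0.43], [0.986, 0.003, -0.169]]
wrist_force: [0.7, 0.4, -3.1]
width: 0.0235
gripper_force: 30.6
```

Emit:
drive_tool(series=[[[-0.006,0,0.001],[0,0,0]],[[-0.01,0,0.002],[0,0,0]],[[-0.013,0,0.002],[0,0,0]],[[-0.013,0,0.002],[0,0,0]],[[-0.013,0,0.002],[0,0,0]]])

```text
time_s: 18.85
tool_pos: [0.4279, 0.3376, 0.1172]
tcp_rot: [[-0.151, -0.437, -0.887], [-0.076, 0.9, -0.43], [0.986, 0.003, -0.17]]
wrist_force: [-0.3, -0.8, -2.1]
width: 0.0238
gripper_force: 30.6
```

Emit:
drive_tool(series=[[[-0.004,0,0.001],[0,0,0]],[[-0.008,0,0.001],[0,0,0]],[[-0.012,0,0.002],[0,0,0]],[[-0.012,0,0.002],[0,0,0]],[[-0.012,0,0.002],[0,0,0]]])

```text
time_s: 19.27
tool_pos: [0.4279, 0.3377, 0.1156]
tcp_rot: [[-0.15, -0.437, -0.887], [-0.076, 0.899, -0.43], [0.986, 0.003, -0.168]]
wrist_force: [-0.4, 0.8, 10.4]
width: 0.0233
gripper_force: 30.9
```

Emit:
drive_tool(series=[[[0,0,0],[0,0,0]],[[0,0,0],[0,0,0]],[[0,0,0],[0,0,0]],[[0,0,0],[0,0,0]],[[0,0,0],[0,0,0]],[[0,0,-0.06],[0,0,0]],[[0,0,-0.13],[0,0,0]],[[0,0,-0.22],[0,0,0]],[[0.05,0,-0.31],[0,0,0]],[[0.15,0,-0.36],[0,0,0]],[[0.25,0,-0.36],[0,0,0]],[[0.25,0,-0.36],[0,0,0]]], gripper=0.3)

```text
time_s: 20.27
tool_pos: [0.5129, 0.3786, 0.2108]
tcp_rot: [[-0.158, -0.437, -0.886], [-0.08, 0.9, -0.43], [0.984, 0.003, -0.177]]
wrist_force: [0.6, -0.2, 1.5]
width: 0.0557
gripper_force: 0.0
```

```bash
python3 wp.py .014 .52,.1,.30,-40,0 .49,-.2785,.20,0,-8.6
python3 - <<'E'
from h import *
c=cap('scene','s11.png');print([proj(c,[.475,.36,.02+k]) for k in (0,.154)],[x for x in brass(c,(330,80,400,150),4)])
g=cv2.resize(c['color'][80:160,330:400],(350,400),interpolation=2)
w=cap('wrist','w11.png');cv2.imwrite('pics/v11.png',g)
E
```

```text
0.0557 0.0 [ 0.6 -0.2  1.5] [0.51, 1.17, 0.7, 0.12, 2.66, -1.46] gp [0.5599 0.4014 0.2201]
.52,.1,.30,-40,0 ([0.248, -0.7957, 0.4499], [-0.0633, -0.1088, 0.0372])
.49,-.2785,.20,0,-8.6 ([-0.022, -1.9376, 1.0461], [-0.0662, -0.2146, 0.08])
[(np.float64(359.51361516554664), np.float64(150.76019423755125)), (np.float64(362.5935046441855), np.float64(110.65792116042125))] [([377.1, 107.9], 2329), ([339.8, 130.6], 622)]
```

View pics/v11.png

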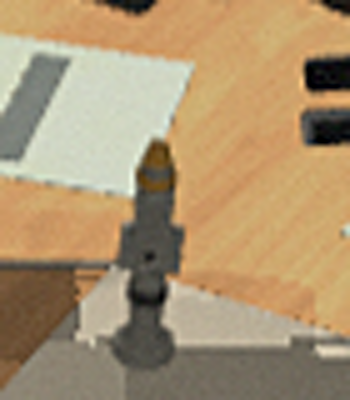

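Nozzle A stands upright on the plate, with its foot at (359,150) and tip at (361,108), as predicted. Next is B.

Emit:
drive_tool(series=[[[0.1,-0.02,0],[0,0,0]],[[0.18,-0.1,0.02],[-0.006,-0.012,0.004]],[[0.2,-0.2,0.08],[-0.015,-0.025,0.009]],[[0.22,-0.32,0.14],[-0.023,-0.04,0.014]],[[0.24,-0.44,0.22],[-0.032,-0.055,0.019]],[[0.245,-0.56,0.3],[-0.042,-0.072,0.025]],[[0.248,-0.68,0.38],[-0.052,-0.09,0.031]],[[0.248,-0.796,0.45],[-0.0633,-0.1088,0.0372]],[[0.248,-0.796,0.45],[-0.0633,-0.1088,0.0372]],[[0.248,-0.796,0.45],[-0.0633,-0.1088,0.0372]],[[0.248,-0.796,0.45],[-0.0633,-0.1088,0.0372]]])

```text
time_s: 21.28
tool_pos: [0.4853, 0.0994, 0.2555]
tcp_rot: [[-0.761, 0.001, -0.649], [0.003, 1.0, -0.002], [0.649, -0.003, -0.761]]
wrist_force: [-0.5, -0.7, -0.2]
width: 0.0555
gripper_force: 0.0
```

```bash
python3 wp.py .014 .5,-.1,.25,-10,-8.6 .489,-.2785,.18,10,-8.6 .489,-.2785,.118,10,-8.6
```

```text
0.0555 0.0 [-0.5 -0.7 -0.2] [0.05, 0.58, 1.41, 0.03, 1.85, -1.52] gp [0.5197 0.0995 0.2958]
.5,-.1,.25,-10,-8.6 ([-0.1409, -0.6593, 0.1355], [-0.0107, -0.0844, 0.0215])
.489,-.2785,.18,10,-8.6 ([-0.3123, -1.2626, 0.2986], [-0.007, -0.1398, 0.0235])
.489,-.2785,.118,10,-8.6 ([-0.4464, -1.2619, 0.4559], [-0.007, -0.1398, 0.0235])
```

Emit:
drive_tool(series=[[[-0.01,-0.1,0.02],[-0.002,-0.014,0.004]],[[-0.03,-0.22,0.04],[-0.004,-0.03,0.008]],[[-0.05,-0.34,0.06],[-0.006,-0.048,0.013]],[[-0.08,-0.46,0.09],[-0.009,-0.066,0.018]],[[-0.12,-0.58,0.12],[-0.0107,-0.0844,0.0215]],[[-0.15,-0.7,0.15],[-0.01,-0.1,0.022]],[[-0.19,-0.82,0.18],[-0.009,-0.118,0.023]],[[-0.25,-0.98,0.22],[-0.007,-0.1398,0.0235]],[[-0.25,-0.98,0.22],[-0.007,-0.1398,0.0235]],[[-0.25,-0.98,0.22],[-0.007,-0.1398,0.0235]]])

```text
time_s: 22.12
tool_pos: [0.4992, -0.1951, 0.1552]
tcp_rot: [[-0.974, 0.149, 0.169], [0.148, 0.989, -0.023], [-0.171, 0.002, -0.985]]
wrist_force: [0.5, 0.8, 0.5]
width: 0.0554
gripper_force: 0.0
```

```bash
python3 - <<'E'
from h import *
w=cap('wrist','w12.png')
for p,a in brass(w,None,60): print(p,a,onz(w,*p,.038)[:2].round(4))
E
python3 wp.py .014  .489,-.2785,.118,10,-8.6
```

```text
[208.9, 106.6] 374 [ 0.442  -0.2709]
[123.3, 110.7] 391 [ 0.4348 -0.3393]
[212.0, 129.2] 275 [ 0.46   -0.2736]
[128.2, 132.8] 284 [ 0.4526 -0.3423]
[177.5, 169.9] 267 [ 0.4901 -0.3128]
[329.0, 172.8] 1425 [ 0.5123 -0.1844]
[187.4, 240.4] 418 [ 0.5608 -0.3267]
[324.5, 239.8] 1302 [ 0.5798 -0.1976]
[110.6, 378.0] 92 [ 0.7372 -0.48  ]
[170.2, 389.1] 616 [ 0.7676 -0.4155]
0.0555 0.0 [0.6 0.3 0.6] [-0.53, 0.35, 1.94, 0.1, 0.7, -2.02] gp [ 0.4909 -0.1928  0.2083]
.489,-.2785,.118,10,-8.6 ([0.0149, -0.2844, 0.3021], [0.0004, -0.0005, 0.0001])
```

Emit:
drive_tool(series=[[[0.0,-0.12,0.08],[0,0,0]],[[0.01,-0.24,0.16],[0,0,0]],[[0.015,-0.284,0.26],[0,0,0]],[[0.015,-0.284,0.302],[0,0,0]],[[0.015,-0.284,0.302],[0,0,0]]])

```text
time_s: 22.58
tool_pos: [0.4988, -0.2786, 0.0643]
tcp_rot: [[-0.975, 0.147, 0.168], [0.145, 0.989, -0.021], [-0.169, 0.004, -0.986]]
wrist_force: [-0.3, 0.2, -0.3]
width: 0.0557
gripper_force: 0.0
```

```bash
python3 - <<'E'
from h import *
w=cap('wrist')
for p,a in brass(w,(250,0,380,180),60): print(p,a,onz(w,*p,.038)[:2].round(4))
E
python3 wp.py .014  .489,-.278,.039,10,-8.6
```

```text
[313.3, 119.9] 806 [ 0.4422 -0.2708]
[313.2, 152.3] 593 [ 0.4606 -0.2736]
0.0555 0.0 [0.9 1.5 0.4] [-0.67, 0.53, 1.93, 0.17, 0.53, -2.24] gp [ 0.4902 -0.2773  0.1183]
.489,-.278,.039,10,-8.6 ([0.0484, -0.0043, 0.2598], [0.0006, -0.0004, 0.0004])
```

Emit:
drive_tool(series=[[[0.015,-0.003,0.1],[0,0,0]],[[0.03,-0.003,0.19],[0,0,0]],[[0.048,-0.003,0.26],[0,0,0]],[[0.048,-0.003,0.26],[0,0,0]],[[0.048,-0.003,0.26],[0,0,0]]])

```text
time_s: 23.05
tool_pos: [0.4988, -0.2799, -0.011]
tcp_rot: [[-0.974, 0.147, 0.172], [0.144, 0.989, -0.024], [-0.174, 0.001, -0.985]]
wrist_force: [-0.4, -0.2, -0.1]
width: 0.056
gripper_force: 0.0
```

Emit:
drive_tool(series=[[[0,0,0],[0,0,0]],[[0,0,0],[0,0,0]],[[0,0,0],[0,0,0]],[[0,0,0],[0,0,0]],[[0,0,0],[0,0,0]],[[0,0,0],[0,0,0]],[[0,0,0],[0,0,0]]], gripper=-1, grip_force=30)

```text
time_s: 23.63
tool_pos: [0.4988, -0.2814, -0.0098]
tcp_rot: [[-0.973, 0.149, 0.175], [0.146, 0.989, -0.027], [-0.177, -0.001, -0.984]]
wrist_force: [1.8, 3.3, 8.5]
width: 0.024
gripper_force: 30.1
```

Emit:
drive_tool(series=[[[-0.01,0,-0.05],[0,0,0]],[[-0.025,0,-0.15],[0,0,0]],[[-0.045,0,-0.25],[0,0,0]],[[-0.07,0,-0.396],[0,0,0]],[[-0.06,0,-0.45],[0,0.018,0]],[[-0.045,0,-0.5],[0,0.036,0]],[[-0.03,0,-0.56],[0,0.054,0]],[[-0.02,0,-0.6],[0,0.072,0]],[[-0.015,0,-0.65],[0,0.09,0]],[[-0.01,0,-0.69],[0,0.105,0]],[[0,0,-0.73],[0,0.12,0]],[[0,0,-0.73],[0,0.12,0]]])

```text
time_s: 24.63
tool_pos: [0.4608, -0.2756, 0.2046]
tcp_rot: [[-0.826, 0.148, -0.543], [0.124, 0.989, 0.081], [0.549, -0.001, -0.836]]
wrist_force: [1.1, -0.8, -2.7]
width: 0.0231
gripper_force: 30.1
```

```bash
python3 wp.py .014  .5,-.2,.28,-80,-8.6 .5,-.15,.28,-80,-4
```

```text
0.0231 30.1 [ 1.1 -0.8 -2.7] [-0.55, 0.62, 1.43, -0.21, 1.64, -1.92] gp [ 0.4896 -0.2799  0.2489]
.5,-.2,.28,-80,-8.6 ([0.1898, 0.2688, -0.1393], [-0.0002, 0.1297, 0.0])
.5,-.15,.28,-80,-4 ([0.2101, 0.4196, -0.1261], [0.0107, 0.1296, -0.0072])
```

Emit:
drive_tool(series=[[[0.04,0.05,-0.03],[0.001,0.018,-0.001]],[[0.08,0.1,-0.06],[0.003,0.036,-0.002]],[[0.12,0.16,-0.08],[0.004,0.054,-0.003]],[[0.15,0.22,-0.1],[0.006,0.072,-0.004]],[[0.17,0.28,-0.11],[0.008,0.09,-0.005]],[[0.19,0.34,-0.12],[0.009,0.108,-0.006]],[[0.21,0.42,-0.126],[0.0107,0.1296,-0.0072]],[[0.21,0.42,-0.126],[0.0107,0.1296,-0.0072]],[[0.21,0.42,-0.126],[0.0107,0.1296,-0.0072]],[[0.21,0.42,-0.126],[0.0107,0.1296,-0.0072]]])

```text
time_s: 25.47
tool_pos: [0.4468, -0.1467, 0.2699]
tcp_rot: [[-0.181, 0.07, -0.981], [0.012, 0.998, 0.069], [0.983, 0.001, -0.181]]
wrist_force: [-0.2, 0.2, -1.9]
width: 0.0233
gripper_force: 30.4
```

```bash
python3 wp.py .014  .49,.1,.27,-80,10 .475,.265,.24,-80,20
python3 - <<'E'
from h import *
s=env.read_state();T=np.array(s['tcp_rot']);g=s['tool_pos']-T[:,2]*(OFF+.014)
for n in('scene','wrist'):
    c=cap(n,n+'13.png');u=proj(c,g+[0,0,.048]);print(n,u,brass(c,tuple(int(max(0,k)) for k in (u[0]-40,u[1]-60,u[0]+40,u[1]+60)),8),[proj(c,g+[0,0,k]) for k in(.03,.048)])
E
```

```text
0.0233 30.4 [-0.2  0.2 -1.9] [-0.31, 0.84, 1.34, -0.33, 2.33, -1.85] gp [ 0.4988 -0.1503  0.2795]
.49,.1,.27,-80,10 ([-0.0154, 0.7881, 0.087], [0.0384, 0.0012, -0.0068])
.475,.265,.24,-80,20 ([-0.1, 1.3044, 0.1825], [0.0657, 0.0012, -0.0117])
scene (np.float64(264.1409461354108), np.float64(155.7023313859219)) [([249.2, 157.8], 5063)] [(np.float64(264.6236727167543), np.float64(162.02297724321738)), (np.float64(264.1409461354108), np.float64(155.7023313859219))]
wrist (np.float64(315.0710450678065), np.float64(176.80550660675522)) [([308.1, 122.2], 10), ([314.0, 172.9], 2082), ([314.7, 220.4], 1483)] [(np.float64(315.04782278444156), np.float64(222.04649882342906)), (np.float64(315.0710450678065), np.float64(176.80550660675522))]
```

Emit:
drive_tool(series=[[[0,0.12,0.01],[0.006,0,-0.001]],[[-0.003,0.24,0.03],[0.012,0,-0.002]],[[-0.006,0.36,0.04],[0.018,0,-0.003]],[[-0.009,0.48,0.055],[0.025,0,-0.004]],[[-0.012,0.6,0.07],[0.032,0.001,-0.006]],[[-0.015,0.72,0.08],[0.038,0.001,-0.007]],[[-0.03,0.83,0.09],[0.044,0.001,-0.008]],[[-0.045,0.93,0.11],[0.05,0.001,-0.009]],[[-0.06,0.99,0.125],[0.056,0.001,-0.01]],[[-0.06,0.99,0.125],[0.06,0.001,-0.011]],[[-0.06,0.99,0.125],[0.0657,0.0012,-0.0117]]])

```text
time_s: 26.48
tool_pos: [0.4344, 0.1524, 0.2463]
tcp_rot: [[-0.162, -0.344, -0.925], [-0.061, 0.939, -0.338], [0.985, 0.002, -0.173]]
wrist_force: [0.2, -0.5, -3.2]
width: 0.0234
gripper_force: 30.4
```

```bash
python3 wp.py .014  .475,.265,.24,-80,20 .475,.265,.15,-80,20 .475,.265,.129,-80,20
```

```text
0.0234 30.4 [ 0.2 -0.5 -3.2] [0.25, 0.86, 1.36, -0.13, 2.31, -1.68] gp [0.4834 0.1703 0.2555]
.475,.265,.24,-80,20 ([-0.0657, 0.3063, -0.0718], [-0.0002, -0.0001, 0.0003])
.475,.265,.15,-80,20 ([-0.3612, 0.3058, -0.0199], [-0.0002, -0.0001, 0.0003])
.475,.265,.129,-80,20 ([-0.4302, 0.3057, -0.0078], [-0.0002, -0.0001, 0.0003])
```

Emit:
drive_tool(series=[[[-0.02,0.1,-0.025],[0,0,0]],[[-0.04,0.2,-0.05],[0,0,0]],[[-0.065,0.3,-0.07],[0,0,0]],[[-0.066,0.306,-0.072],[0,0,0]],[[-0.16,0.306,-0.055],[0,0,0]],[[-0.26,0.306,-0.038],[0,0,0]],[[-0.35,0.306,-0.022],[0,0,0]],[[-0.4,0.306,-0.013],[0,0,0]],[[-0.415,0.306,-0.01],[0,0,0]],[[-0.42,0.306,-0.009],[0,0,0]],[[-0.42,0.306,-0.009],[0,0,0]]])

```text
time_s: 27.4
tool_pos: [0.426, 0.2468, 0.1235]
tcp_rot: [[-0.161, -0.341, -0.926], [-0.06, 0.94, -0.336], [0.985, 0.002, -0.172]]
wrist_force: [-1.0, 0.2, -3.0]
width: 0.0237
gripper_force: 30.4
```

Emit:
drive_tool(series=[[[-0.006,0,0.001],[0,0,0]],[[-0.01,0,0.002],[0,0,0]],[[-0.015,0,0.003],[0,0,0]],[[-0.015,0,0.003],[0,0,0]],[[-0.015,0,0.003],[0,0,0]]])

```text
time_s: 27.82
tool_pos: [0.4254, 0.2471, 0.1181]
tcp_rot: [[-0.16, -0.342, -0.926], [-0.06, 0.94, -0.337], [0.985, 0.002, -0.17]]
wrist_force: [-0.6, -0.4, -2.0]
width: 0.0236
gripper_force: 30.4
```

Emit:
drive_tool(series=[[[-0.005,0,0.001],[0,0,0]],[[-0.009,0,0.001],[0,0,0]],[[-0.012,0,0.002],[0,0,0]],[[-0.012,0,0.002],[0,0,0]],[[-0.012,0,0.002],[0,0,0]]])

```text
time_s: 28.23
tool_pos: [0.4254, 0.2472, 0.1171]
tcp_rot: [[-0.157, -0.342, -0.927], [-0.059, 0.94, -0.337], [0.986, 0.002, -0.167]]
wrist_force: [0.0, 1.0, 16.8]
width: 0.0233
gripper_force: 30.9
```

Emit:
drive_tool(series=[[[0.005,0,0],[0,0,0]],[[0.005,0,0],[0,0,0]],[[0.005,0,0],[0,0,0]],[[0.005,0,0],[0,0,0]],[[0.005,0,0],[0,0,0]],[[0.005,0,-0.06],[0,0,0]],[[0.005,0,-0.13],[0,0,0]],[[0.005,0,-0.22],[0,0,0]],[[0.05,0,-0.31],[0,0,0]],[[0.15,0,-0.36],[0,0,0]],[[0.27,0,-0.36],[0,0,0]],[[0.35,0,-0.36],[0,0,0]]], gripper=0.3)

```text
time_s: 29.23
tool_pos: [0.509, 0.2772, 0.2379]
tcp_rot: [[-0.16, -0.342, -0.926], [-0.06, 0.94, -0.336], [0.985, 0.002, -0.171]]
wrist_force: [0.6, -0.9, 0.4]
width: 0.0554
gripper_force: 0.0
```

```bash
cat > st.py <<'E'
from h import *
# standing nozzles: brass tips seen in scene on the plate, against the wooden/white background
import sys
c=cap('scene');w=cap('top')
for a in sys.argv[1:]:
    x,y=map(float,a.split(','));u=proj(c,[x,y,.02+.154]);f=proj(c,[x,y,.02])
    x0,y0=int(u[0]-9),int(u[1]-9);r=c['color'][y0:y0+18,x0:x0+18]
    h=cv2.cvtColor(r,cv2.COLOR_BGR2HSV);m=(h[...,0]>15)&(h[...,0]<30)&(h[...,1]>165)
    ys,xs=np.nonzero(m);print(a,'tip pred',np.round(u,1),'brass',m.sum(),(xs.mean()+x0,ys.mean()+y0) if m.sum() else None)
E
python3 st.py .475,.36 .475,.265; python3 wp.py .014 .52,.08,.30,-40,0
```

```text
.475,.36 tip pred [362.6 110.7] brass 26 (np.float64(361.1923076923077), np.float64(112.76923076923077))
.475,.265 tip pred [346.8 124.8] brass 30 (np.float64(343.7), np.float64(126.66666666666667))
0.0556 0.0 [-0.6  0.  -0.3] [0.37, 1.03, 0.95, 0.04, 2.55, -1.53] gp [0.5579 0.2951 0.2492]
.52,.08,.30,-40,0 ([0.1173, -0.5917, 0.2805], [-0.0489, -0.1096, 0.0287])
```

Emit:
drive_tool(series=[[[0.06,-0.02,0],[0,0,0]],[[0.1,-0.1,0.02],[-0.006,-0.015,0.004]],[[0.11,-0.2,0.06],[-0.014,-0.03,0.008]],[[0.117,-0.32,0.12],[-0.022,-0.048,0.013]],[[0.117,-0.44,0.18],[-0.03,-0.066,0.018]],[[0.117,-0.55,0.25],[-0.04,-0.086,0.024]],[[0.117,-0.592,0.28],[-0.049,-0.11,0.0287]],[[0.117,-0.592,0.28],[-0.049,-0.11,0.0287]],[[0.117,-0.592,0.28],[-0.049,-0.11,0.0287]]])

```text
time_s: 30.08
tool_pos: [0.4853, 0.0779, 0.2584]
tcp_rot: [[-0.767, 0.005, -0.641], [0.005, 1.0, 0.002], [0.641, -0.001, -0.767]]
wrist_force: [-1.1, 0.2, 0.8]
width: 0.0556
gripper_force: 0.0
```

```bash
python3 wp.py .014 .49,-.21,.21,10,-9 .4816,-.347,.118,10,-9
```

```text
0.0556 0.0 [-1.1  0.2  0.8] [0.02, 0.57, 1.42, 0.01, 1.85, -1.55] gp [0.5193 0.0778 0.2991]
.49,-.21,.21,10,-9 ([-0.2549, -0.9637, 0.2259], [-0.0067, -0.1383, 0.0241])
.4816,-.347,.118,10,-9 ([-0.4322, -1.42, 0.4783], [-0.0067, -0.1383, 0.0241])
```

Emit:
drive_tool(series=[[[-0.01,-0.1,0.02],[-0.001,-0.014,0.003]],[[-0.03,-0.22,0.04],[-0.002,-0.03,0.006]],[[-0.05,-0.34,0.06],[-0.003,-0.048,0.009]],[[-0.08,-0.46,0.09],[-0.004,-0.066,0.012]],[[-0.12,-0.58,0.12],[-0.005,-0.084,0.015]],[[-0.15,-0.7,0.15],[-0.006,-0.1,0.018]],[[-0.2,-0.82,0.18],[-0.0067,-0.12,0.022]],[[-0.25,-0.96,0.226],[-0.0067,-0.1383,0.0241]],[[-0.25,-0.98,0.226],[-0.0067,-0.1383,0.0241]],[[-0.25,-0.98,0.226],[-0.0067,-0.1383,0.0241]]])

```text
time_s: 30.92
tool_pos: [0.4979, -0.2158, 0.1544]
tcp_rot: [[-0.975, 0.154, 0.161], [0.152, 0.988, -0.024], [-0.163, 0.001, -0.987]]
wrist_force: [1.1, 0.5, 0.4]
width: 0.0555
gripper_force: 0.0
```

```bash
python3 - <<'E'
from h import *
w=cap('wrist','w14.png')
for p,a in brass(w,None,60): print(p,a,onz(w,*p,.038)[:2].round(4))
E
python3 wp.py .014  .4816,-.347,.118,10,-9 .4816,-.347,.039,10,-9
```

```text
[586.5, 8.8] 94 [ 0.4142 -0.0078]
[486.3, 48.0] 87 [ 0.4296 -0.0768]
[149.1, 110.1] 386 [ 0.4347 -0.3391]
[153.3, 132.5] 277 [ 0.4526 -0.3422]
[328.3, 175.7] 3069 [ 0.5124 -0.2061]
[407.2, 188.5] 62 [ 0.5351 -0.1392]
[315.5, 242.4] 2460 [ 0.5782 -0.2275]
[156.2, 244.6] 81 [ 0.5573 -0.3781]
[532.3, 252.3] 155 [ 0.6219 -0.0222]
[110.4, 378.0] 87 [ 0.7305 -0.4993]
[170.2, 389.1] 613 [ 0.7606 -0.4351]
0.0555 0.0 [0.2 1.1 1.5] [-0.56, 0.36, 1.92, 0.1, 0.71, -2.05] gp [ 0.4902 -0.2132  0.2075]
.4816,-.347,.118,10,-9 ([0.0077, -0.4455, 0.3007], [0.0002, -0.0016, 0.0006])
.4816,-.347,.039,10,-9 ([0.0507, -0.4456, 0.5605], [0.0002, -0.0016, 0.0006])
```

Emit:
drive_tool(series=[[[0.0,-0.13,0.08],[0,0,0]],[[0.005,-0.26,0.16],[0,0,0]],[[0.008,-0.38,0.24],[0,0,0]],[[0.008,-0.445,0.3],[0,0,0]],[[0.008,-0.445,0.3],[0,0,0]],[[0.008,-0.445,0.3],[0,0,0]],[[0.02,-0.445,0.39],[0,-0.001,0]],[[0.035,-0.445,0.48],[0,-0.0016,0]],[[0.05,-0.445,0.56],[0,-0.0016,0]],[[0.05,-0.445,0.56],[0,-0.0016,0]],[[0.05,-0.445,0.56],[0,-0.0016,0]]])

```text
time_s: 31.88
tool_pos: [0.4932, -0.3466, -0.0113]
tcp_rot: [[-0.973, 0.15, 0.175], [0.147, 0.989, -0.026], [-0.177, 0.001, -0.984]]
wrist_force: [0.8, 0.5, -0.2]
width: 0.0557
gripper_force: 0.0
```

Emit:
drive_tool(series=[[[0,0,0],[0,0,0]],[[0,0,0],[0,0,0]],[[0,0,0],[0,0,0]],[[0,0,0],[0,0,0]],[[0,0,0],[0,0,0]],[[0,0,0],[0,0,0]],[[0,0,0],[0,0,0]]], gripper=-1, grip_force=30)

```text
time_s: 32.47
tool_pos: [0.4931, -0.3487, -0.0098]
tcp_rot: [[-0.972, 0.152, 0.178], [0.149, 0.988, -0.03], [-0.181, -0.002, -0.984]]
wrist_force: [1.5, 3.4, 7.8]
width: 0.0236
gripper_force: 29.2
```

Emit:
drive_tool(series=[[[-0.01,0,-0.05],[0,0,0]],[[-0.025,0,-0.15],[0,0,0]],[[-0.045,0,-0.25],[0,0,0]],[[-0.07,0,-0.396],[0,0,0]],[[-0.06,0,-0.45],[0,0.018,0]],[[-0.045,0,-0.5],[0,0.036,0]],[[-0.03,0,-0.56],[0,0.054,0]],[[-0.02,0,-0.6],[0,0.072,0]],[[-0.015,0,-0.65],[0,0.09,0]],[[-0.01,0,-0.69],[0,0.105,0]],[[0,0,-0.73],[0,0.12,0]],[[0,0,-0.73],[0,0.12,0]]])

```text
time_s: 33.47
tool_pos: [0.4545, -0.3422, 0.2043]
tcp_rot: [[-0.828, 0.152, -0.541], [0.128, 0.988, 0.082], [0.547, -0.002, -0.837]]
wrist_force: [0.8, -1.0, -2.9]
width: 0.023
gripper_force: 30.6
```

```bash
python3 wp.py .014  .5,-.2,.28,-80,-8.6
```

```text
0.023 30.6 [ 0.8 -1.  -2.9] [-0.63, 0.65, 1.35, -0.26, 1.66, -2.0] gp [ 0.4831 -0.3465  0.2487]
.5,-.2,.28,-80,-8.6 ([0.2019, 0.4907, -0.1338], [0.0002, 0.1302, -0.0004])
```

Emit:
drive_tool(series=[[[0.04,0.05,-0.03],[0,0.018,0]],[[0.08,0.11,-0.06],[0,0.036,0]],[[0.12,0.18,-0.08],[0,0.054,0]],[[0.15,0.26,-0.1],[0,0.072,0]],[[0.17,0.34,-0.11],[0,0.09,0]],[[0.19,0.42,-0.125],[0,0.108,0]],[[0.2,0.49,-0.134],[0,0.13,0]],[[0.2,0.49,-0.134],[0,0.13,0]],[[0.2,0.49,-0.134],[0,0.13,0]],[[0.2,0.49,-0.134],[0,0.13,0]]])

```text
time_s: 34.3
tool_pos: [0.4476, -0.1931, 0.2698]
tcp_rot: [[-0.18, 0.153, -0.972], [0.029, 0.988, 0.15], [0.983, -0.001, -0.182]]
wrist_force: [0.4, -0.3, -2.2]
width: 0.0236
gripper_force: 30.8
```

```bash
python3 wp.py .014  .49,.05,.27,-80,8 .475,.17,.24,-80,12
python3 - <<'E'
from h import *
s=env.read_state();T=np.array(s['tcp_rot']);g=s['tool_pos']-T[:,2]*(OFF+.014)
c=cap('wrist');u=proj(c,g+[0,0,.048]);print(u,brass(c,(270,110,360,260),80))
E
```

```text
0.0236 30.8 [ 0.4 -0.3 -2.2] [-0.4, 0.86, 1.28, -0.34, 2.35, -1.86] gp [ 0.4991 -0.2011  0.2795]
.49,.05,.27,-80,8 ([-0.0014, 0.7723, 0.1534], [0.0458, 0.0014, -0.0084])
.475,.17,.24,-80,12 ([-0.08, 1.1486, 0.2764], [0.0568, 0.0014, -0.0104])
(np.float64(314.2796026447848), np.float64(175.51973002889218)) [([303.1, 124.1], 107), ([315.8, 169.4], 2087), ([315.6, 217.2], 1508)]
```

Emit:
drive_tool(series=[[[0,0.12,0.02],[0.007,0,-0.001]],[[0,0.24,0.04],[0.014,0,-0.002]],[[0,0.36,0.065],[0.021,0,-0.004]],[[0,0.48,0.09],[0.028,0.001,-0.005]],[[0,0.6,0.12],[0.036,0.001,-0.007]],[[0,0.7,0.14],[0.042,0.0014,-0.008]],[[-0.005,0.77,0.153],[0.05,0.0014,-0.009]],[[-0.03,0.88,0.19],[0.0568,0.0014,-0.0104]],[[-0.05,0.98,0.22],[0.0568,0.0014,-0.0104]],[[-0.05,0.98,0.22],[0.0568,0.0014,-0.0104]],[[-0.05,0.98,0.22],[0.0568,0.0014,-0.0104]]])

```text
time_s: 35.27
tool_pos: [0.4312, 0.1079, 0.2436]
tcp_rot: [[-0.169, -0.209, -0.963], [-0.038, 0.978, -0.206], [0.985, 0.001, -0.173]]
wrist_force: [0.6, -0.5, -2.9]
width: 0.0235
gripper_force: 30.8
```

```bash
python3 wp.py .014  .475,.17,.24,-80,12 .475,.17,.133,-80,12;python3 st.py .475,.36 .475,.265
```

```text
0.0235 30.8 [ 0.6 -0.5 -2.9] [0.14, 0.84, 1.41, -0.09, 2.28, -1.64] gp [0.4822 0.1188 0.2528]
.475,.17,.24,-80,12 ([-0.0443, 0.1721, -0.0046], [-0.0002, -0.0, 0.0002])
.475,.17,.133,-80,12 ([-0.3956, 0.1716, 0.0572], [-0.0002, -0.0, 0.0002])
.475,.36 tip pred [362.6 110.7] brass 3 (np.float64(358.3333333333333), np.float64(110.0))
.475,.265 tip pred [346.8 124.8] brass 1 (np.float64(342.0), np.float64(130.0))
```

Emit:
drive_tool(series=[[[-0.02,0.08,0],[0,0,0]],[[-0.045,0.172,-0.004],[0,0,0]],[[-0.045,0.172,-0.004],[0,0,0]],[[-0.14,0.172,0.012],[0,0,0]],[[-0.24,0.172,0.03],[0,0,0]],[[-0.33,0.172,0.046],[0,0,0]],[[-0.375,0.172,0.054],[0,0,0]],[[-0.39,0.172,0.056],[0,0,0]],[[-0.396,0.172,0.057],[0,0,0]],[[-0.402,0.172,0.058],[0,0,0]],[[-0.402,0.172,0.058],[0,0,0]]])

```text
time_s: 36.28
tool_pos: [0.4241, 0.1586, 0.1225]
tcp_rot: [[-0.168, -0.208, -0.964], [-0.037, 0.978, -0.205], [0.985, 0.001, -0.172]]
wrist_force: [0.5, 0.2, -3.5]
width: 0.0234
gripper_force: 30.8
```

Emit:
drive_tool(series=[[[-0.005,0,0.001],[0,0,0]],[[-0.008,0,0.001],[0,0,0]],[[-0.012,0,0.002],[0,0,0]],[[-0.012,0,0.002],[0,0,0]],[[-0.012,0,0.002],[0,0,0]]])

```text
time_s: 36.7
tool_pos: [0.4237, 0.1588, 0.118]
tcp_rot: [[-0.166, -0.208, -0.964], [-0.037, 0.978, -0.205], [0.985, 0.001, -0.17]]
wrist_force: [0.1, 0.1, -2.2]
width: 0.0234
gripper_force: 30.8
```

Emit:
drive_tool(series=[[[-0.004,0,0.001],[0,0,0]],[[-0.007,0,0.001],[0,0,0]],[[-0.01,0,0.002],[0,0,0]],[[-0.01,0,0.002],[0,0,0]],[[-0.01,0,0.002],[0,0,0]]])

```text
time_s: 37.12
tool_pos: [0.4236, 0.1587, 0.1158]
tcp_rot: [[-0.165, -0.208, -0.964], [-0.036, 0.978, -0.205], [0.986, 0.001, -0.169]]
wrist_force: [-0.1, -1.3, 6.4]
width: 0.0235
gripper_force: 30.9
```

Emit:
drive_tool(series=[[[0,0,0],[0,0,0]],[[0,0,0],[0,0,0]],[[0,0,0],[0,0,0]],[[0,0,0],[0,0,0]],[[0,0,0],[0,0,0]],[[0,0,-0.06],[0,0,0]],[[0,0,-0.13],[0,0,0]],[[0,0,-0.22],[0,0,0]],[[0.05,0,-0.31],[0,0,0]],[[0.15,0,-0.36],[0,0,0]],[[0.27,0,-0.36],[0,0,0]],[[0.35,0,-0.36],[0,0,0]]], gripper=0.3)

```text
time_s: 38.12
tool_pos: [0.5106, 0.1771, 0.2387]
tcp_rot: [[-0.167, -0.208, -0.964], [-0.037, 0.978, -0.205], [0.985, 0.001, -0.171]]
wrist_force: [0.7, 0.1, 0.0]
width: 0.0558
gripper_force: 0.0
```

```bash
python3 wp.py .014 .6,0,.30,0,0 .6952,-.0209,.2,0,0;python3 st.py .475,.36 .475,.265 .475,.17
```

```text
0.0558 0.0 [0.7 0.1 0. ] [0.21, 0.98, 1.1, 0.0, 2.46, -1.57] gp [0.5617 0.1879 0.2477]
.6,0,.30,0,0 ([-0.0007, -0.6392, -0.1709], [-0.0232, -0.2218, 0.0279])
.6952,-.0209,.2,0,0 ([-0.3796, -0.7738, -0.4054], [-0.0232, -0.2218, 0.0279])
.475,.36 tip pred [362.6 110.7] brass 23 (np.float64(360.8695652173913), np.float64(111.69565217391305))
.475,.265 tip pred [346.8 124.8] brass 29 (np.float64(343.82758620689657), np.float64(126.44827586206897))
.475,.17 tip pred [329.7 140. ] brass 35 (np.float64(326.65714285714284), np.float64(142.28571428571428))
```

Emit:
drive_tool(series=[[[0.05,-0.08,-0.02],[-0.001,-0.015,0.002]],[[0.05,-0.16,-0.04],[-0.003,-0.033,0.004]],[[0.04,-0.24,-0.06],[-0.005,-0.05,0.006]],[[0.03,-0.32,-0.08],[-0.007,-0.068,0.008]],[[0.02,-0.4,-0.1],[-0.009,-0.086,0.01]],[[0.01,-0.5,-0.12],[-0.011,-0.104,0.013]],[[0,-0.6,-0.15],[-0.013,-0.122,0.015]],[[0,-0.64,-0.17],[-0.015,-0.14,0.018]],[[0,-0.64,-0.17],[-0.018,-0.16,0.021]],[[0,-0.64,-0.17],[-0.02,-0.18,0.024]],[[0,-0.64,-0.17],[-0.0232,-0.2,0.026]],[[0,-0.64,-0.17],[-0.0232,-0.2218,0.0279]]], gripper=-1)

```text
time_s: 39.22
tool_pos: [0.5998, -0.0007, 0.2452]
tcp_rot: [[-1.0, 0.001, -0.016], [0.001, 1.0, -0.001], [0.016, -0.001, -1.0]]
wrist_force: [1.1, 0.2, 0.0]
width: -0.0001
gripper_force: 0.0
```

```bash
python3 wp.py 0 .6952,-.0209,.17,0,0
python3 - <<'E'
from h import *
w=cap('wrist','w15.png');s=cap('scene','s15.png')
u=proj(w,[.6952,-.0209,.095]);v=proj(s,[.6952,-.0209,.095]);print(u,v)
a=cv2.resize(w['color'],(480,300));b=cv2.resize(s['color'][80:330,180:430],(300,300),interpolation=2)
cv2.imwrite('pics/v15.png',np.hstack([a,b]))
E
```

```text
-0.0001 0.0 [1.1 0.2 0. ] [-0.11, 0.42, 1.54, -0.0, 1.2, -1.68] gp [ 0.6004 -0.0007  0.2842]
.6952,-.0209,.17,0,0 ([-0.3243, -0.0665, 0.3755], [-0.0001, -0.0026, -0.0002])
(np.float64(295.39579650613035), np.float64(267.3179202630644)) (np.float64(361.4797583029998), np.float64(229.08852796221433))
```

View pics/v15.png

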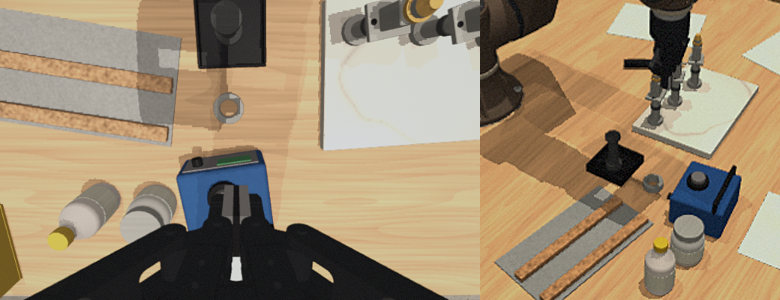

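All three nozzles stand on the plate, the rack is empty and the bystanders are in place. The button is at scene (362,230). Next I'll press it.

```bash
python3 - <<'E'
from h import *
t=cap('top');s=cap('scene')
print(tri([(t,(319.3,139.3)),(s,(362.3,229.8))]))
E
python3 wp.py 0 .697,-.0205,.17,0,0 .697,-.0205,.115,0,0
```

```text
[ 0.69664476 -0.0204652   0.09261088]
-0.0001 0.0 [ 0.1  0.  -0.1] [-0.11, 0.42, 1.54, -0.0, 1.21, -1.68] gp [ 6.000e-01 -3.000e-04  2.843e-01]
.697,-.0205,.17,0,0 ([-0.3357, -0.0666, 0.3732], [-0.0003, -0.0038, 0.0001])
.697,-.0205,.115,0,0 ([-0.3401, -0.0663, 0.5565], [-0.0003, -0.0038, 0.0001])
```

Emit:
drive_tool(series=[[[-0.12,-0.02,0.05],[0,-0.004,0]],[[-0.24,-0.05,0.15],[0,-0.004,0]],[[-0.336,-0.067,0.26],[0,-0.004,0]],[[-0.336,-0.067,0.37],[0,-0.004,0]],[[-0.336,-0.067,0.37],[0,-0.004,0]],[[-0.338,-0.067,0.45],[0,-0.004,0]],[[-0.34,-0.067,0.52],[0,-0.004,0]],[[-0.34,-0.067,0.555],[0,-0.004,0]],[[-0.34,-0.067,0.555],[0,-0.004,0]],[[-0.34,-0.067,0.555],[0,-0.004,0]],[[-0.34,-0.067,0.555],[0,-0.004,0]],[[-0.34,-0.067,0.555],[0,-0.004,0]]])

```text
time_s: 40.42
tool_pos: [0.6984, -0.0206, 0.0782]
tcp_rot: [[-1.0, -0.001, 0.005], [-0.001, 1.0, -0.002], [-0.005, -0.002, -1.0]]
wrist_force: [0.1, -0.2, 0.3]
width: -0.0002
gripper_force: 0.0
```

Emit:
drive_tool(series=[[[0,0,0],[0,0,0]],[[0,0,0],[0,0,0]],[[0,0,0],[0,0,0]],[[0,0,0],[0,0,0]],[[0,0,0],[0,0,0]],[[0,0,0],[0,0,0]],[[0,0,0],[0,0,0]],[[0,0,0],[0,0,0]],[[0,0,0.02],[0,0,0]],[[0,0,0.04],[0,0,0]],[[0,0,0.05],[0,0,0]],[[0,0,0.06],[0,0,0]]])

```text
time_s: 41.42
tool_pos: [0.6978, -0.0206, 0.058]
tcp_rot: [[-1.0, -0.001, 0.003], [-0.001, 1.0, -0.001], [-0.003, -0.001, -1.0]]
wrist_force: [-2.7, 0.1, 23.4]
width: 0.0001
gripper_force: 12.7
```

Emit:
drive_tool(series=[[[0,0,0.005],[0,0,0]],[[0,0,0.01],[0,0,0]],[[0,0,0.015],[0,0,0]],[[0,0,0.015],[0,0,0]],[[0,0,0.015],[0,0,0]]])

```text
time_s: 41.83
tool_pos: [0.6981, -0.0206, 0.0578]
tcp_rot: [[-1.0, -0.001, 0.005], [-0.001, 1.0, -0.002], [-0.005, -0.002, -1.0]]
wrist_force: [-13.1, 1.4, 34.0]
width: 0.0001
gripper_force: 16.9
```

Emit:
drive_tool(series=[[[0,0,-0.006],[0,0,0]],[[0,0,-0.012],[0,0,0]],[[0,0,-0.012],[0,0,0]],[[0,0,-0.012],[0,0,0]]])

```text
time_s: 42.17
tool_pos: [0.6978, -0.0206, 0.0584]
tcp_rot: [[-1.0, -0.001, 0.003], [-0.001, 1.0, -0.002], [-0.003, -0.002, -1.0]]
wrist_force: [-3.2, 0.7, 9.8]
width: -0.0
gripper_force: 4.9
```

Emit:
drive_tool(series=[[[0,0,-0.005],[0,0,0]],[[0,0,-0.007],[0,0,0]],[[0,0,-0.007],[0,0,0]]])

```text
time_s: 42.42
tool_pos: [0.6978, -0.0206, 0.0597]
tcp_rot: [[-1.0, -0.001, 0.003], [-0.001, 1.0, -0.002], [-0.003, -0.002, -1.0]]
wrist_force: [-0.3, -0.0, 3.6]
width: 0.0
gripper_force: 2.0
```

Emit:
drive_tool(series=[[[0,0,-0.005],[0,0,0]],[[0,0,-0.007],[0,0,0]],[[0,0,-0.007],[0,0,0]]])

```text
time_s: 42.67
tool_pos: [0.6977, -0.0206, 0.0617]
tcp_rot: [[-1.0, -0.001, 0.003], [-0.001, 1.0, -0.001], [-0.003, -0.001, -1.0]]
wrist_force: [-0.9, -0.1, 3.1]
width: 0.0
gripper_force: 1.5
```

Emit:
drive_tool(series=[[[0,0,-0.005],[0,0,0]],[[0,0,-0.007],[0,0,0]],[[0,0,-0.007],[0,0,0]]])

```text
time_s: 42.92
tool_pos: [0.6977, -0.0206, 0.0638]
tcp_rot: [[-1.0, -0.001, 0.003], [-0.001, 1.0, -0.001], [-0.003, -0.001, -1.0]]
wrist_force: [-0.1, 0.8, 1.9]
width: 0.0001
gripper_force: 0.9
```

The force fell like a spring as I backed off, from 3.6 to 3.1 to 1.9 N above the hard stop at 0.058. So the button was fully down. Now I'll retreat and check.

Emit:
drive_tool(series=[[[0,0,-0.05],[0,0,0]],[[0,0,-0.15],[0,0,0]],[[0,0,-0.27],[0,0,0]],[[0,0,-0.39],[0,0,0]],[[0,0,-0.5],[0,0,0]],[[0,0,-0.5],[0,0,0]],[[0,0,-0.5],[0,0,0]],[[0,0,-0.5],[0,0,0]]])

```text
time_s: 43.58
tool_pos: [0.6969, -0.0203, 0.2128]
tcp_rot: [[-1.0, -0.001, 0.001], [-0.001, 1.0, -0.001], [-0.001, -0.001, -1.0]]
wrist_force: [-0.7, 0.6, -0.7]
width: 0.0002
gripper_force: 0.0
```

```bash
python3 st.py .475,.36 .475,.265 .475,.17 && python3 -c "
from h import *
s=env.read_state();print(s['wrist_force'],s['time_s']);print(env.finish_job())"
```

```text
.475,.36 tip pred [362.6 110.7] brass 0 None
.475,.265 tip pred [346.8 124.8] brass 31 (np.float64(343.741935483871), np.float64(126.45161290322581))
.475,.17 tip pred [329.7 140. ] brass 37 (np.float64(326.72972972972974), np.float64(141.94594594594594))
[ 0.25555674 -0.74707292  0.40334924] 43.6833
the job is handed in; nothing more can be done
None
```

I handed the job in at 43.7 s: the standard is in its tray, all three nozzles are on the plate, and the button was pressed fully down. In the last check before hand-in, nozzle A's tip could not be seen, probably because the arm was in the camera's line of sight. It was standing in the picture taken before the press.

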